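# Put the easel frame from the middle of the stack on display

### The job

The middle one of the three small frames stacked face down in the stock tray has an easel leg and is to go on display. Lift the top frame off, take the easel frame out, and lay the top frame back squarely on the bottom one in the tray, face down as it was. Swing the easel frame's leg out as far as it goes and stand the frame up on the round riser, leaning back on its leg, facing any way; do not disturb the candlestick and the brass cup.

Things in the scene. Friction and masses are not known exactly. Their poses are not given: they have to be found in the camera images.
- easel_frame: Middle frame of the stack: deep wooden frame 130 x 62 x 22 mm, 0.2 kg, lying face down, underside 30 mm up. Origin: centre of the picture face (underside); x along its length, top edge at -65, foot edge at +65 mm; z out of the back. Between 7 mm side rails the back is recessed to z = 13 mm; the folded leg lies there and sticks out 25 mm past the foot edge through a 20 mm notch. Grip it across its 62 mm.
- easel_leg (a joint): The leg's hinge: 0 folded in the recess, 1.047 rad at its stop. Hinge line parallel to the frame's y; opening swings the tip out of the back (frame +z) and over towards the top edge. Stiff (0.06 Nm, half a newton at the tip): the leg stays where it is left. Leg: flat wooden bar 16 mm wide, 6.5 mm thick, 125 mm from hinge to rounded tip.
- leg_hinge (a point): Point on the leg's hinge line, at x = -35, y = 0, z = 16.8 mm in the easel frame's axes.
- leg_tip (a point): Free end of the leg, on its mid-line; folded, at x = 90, z = 16.8 mm in the easel frame's axes. The 25 mm before it stick out past the foot edge and can be pinched by the sides, 16 mm apart.
- foot_edge (a point): Middle of the easel frame's back foot edge (x = 65, z = 22 mm in its axes). With the leg fully open the frame stands on this edge and the leg tip, 107 mm apart, leaning back 20 degrees: its z axis points 20 degrees below level, its origin is 69 mm above the surface, level with this edge (1.5 mm off) as seen from above.
- top_frame: Top frame of the stack, underside 52 mm up: wooden frame of the same outer size (130 x 62 x 22 mm, 0.2 kg) and the same axes, also face down; recessed back with a saw-tooth wall hanger, no leg. Origin: centre of the picture face (underside); x along its length, top edge at -65 mm, z out of the back (up).
- bottom_frame: Bottom frame of the stack, like the top frame in size, axes and looks (130 x 62 x 22 mm, face down, no leg); underside 8 mm up, on the tray's base board. It stays there.
- stock_tray: Stock tray, fixed: pale wooden base 167 x 99 x 8 mm with eight round-topped dowels, 8 mm thick and 70 mm high: two on each long side, centred 52 mm either way of its middle, two at each end, 21 mm either way; 3.5 mm play round the frames, sides open between the dowels. Origin: centre of the underside; x along its length, foot edges at +x. Glass jars 270 mm tall fill the table's two far corners.
- riser: Display riser, fixed: dark round wooden disc 210 mm across, its top 22 mm above the table. Origin: centre of its underside, axes parallel to the world's.
- candlestick: Bystander: brass-coloured candlestick with a petal foot 127 mm across, 135 mm tall, loose. Origin: centre of its underside. Other shop things up to 100 mm tall stand along the far edge of the table (more than 0.64 m ahead), the near edge (less than 0.36 m ahead) and the two side edges (more than 0.38 m to the side).
- brass_cup: Bystander: open brass tea-light cup, 63 mm across, 46 mm tall, loose. Origin: centre of its underside.

How it is judged:
On the way, in this order (a step that is already met when the one before it is completed fails the run):
1. the top frame is lifted off the stack while the easel frame stays on the bottom one (horizontal distance between top_frame and bottom_frame above 0.07 m and horizontal distance between easel_frame and bottom_frame below 0.02 m), for 0.2 s.
2. the easel frame is taken out of the tray (horizontal distance between easel_frame and stock_tray above 0.07 m), for 0.2 s.
At the end, for the whole second after the job is handed in: Easel frame at rest on the riser on foot edge and leg tip, both on its top, leg over 0.85 rad, leaning back 5 to 30 degrees. Top frame face down, level, on the bottom frame within 8 mm and 5 degrees, bottom frame flat in the tray. Candlestick and brass cup within 20 mm of where they stood, upright (value of joint easel_leg above 0.85 rad and angle between easel_frame's own z axis and vertical between 1.66 and 2.1 rad and angle between easel_frame's own x axis and vertical above 2.6 rad and z of foot_edge in the frame of riser between 0.018 and 0.027 m and z of leg_tip in the frame of riser between 0.018 and 0.029 m and horizontal distance between foot_edge and riser below 0.1 m and horizontal distance between leg_tip and riser below 0.103 m and z of top_frame in the frame of bottom_frame between 0.0195 and 0.0245 m and x of top_frame in the frame of bottom_frame between -0.008 and 0.008 m and y of top_frame in the frame of bottom_frame between -0.008 and 0.008 m and angle between the x axis of top_frame and the x axis of bottom_frame, either way round below 0.09 rad and angle between each of top_frame, bottom_frame's own z axis and vertical below 0.06 rad and z of bottom_frame in the frame of stock_tray between 0.0055 and 0.0105 m and horizontal distance between bottom_frame and stock_tray below 0.008 m and linear speed of each of easel_frame, top_frame, bottom_frame below 0.02 m/s and angular speed of easel_frame below 0.1 rad/s and distance of each of candlestick, brass_cup from where it was at the start of the episode below 0.02 m and angle between each of candlestick, brass_cup's own z axis and vertical below 0.1 rad); the robot touches nothing.
It fails at once if the candlestick or the brass cup is pushed by more than 20 mm or tipped (distance of any of candlestick, brass_cup from where it was at the start of the episode above 0.02 m or angle between any of candlestick, brass_cup's own z axis and vertical above 0.35 rad).
It also fails if it takes over 72 s, if anything falls off the work surface, if the arm or the gripper's body presses on something with over 40 N, if the wrist force passes 120 N, or if a joint passes its speed limit or range.

### The arm

A 7-joint arm with a two-finger parallel gripper is mounted at the origin on a cart in front of the work surface, level with it; the furniture and walls round the work are solid. World frame = base frame: x ahead of the robot, y to its left, z up, the work surface at z = 0. Lengths are in m, angles in rad, forces in N, time in s.
With the tool pointing down it reaches from about 0.4 to 0.875 m from the base axis. Payload 19.3 kg.
Tool frame: the origin (TCP) lies between the finger pads; the fingertips stand 11 mm ahead of it and the grasp point (between the pads) lies 8 mm behind it; x points along the fingers, y is the direction in which the jaws open and shut, and the axes are right-handed (so a half turn about x gives the same grasp; the last joint's range is limited). The gripper opens to 85 mm and grips with 20 to 120 N. Pads are 22 mm wide; open, the fingers measure 114 mm over their backs; the gripper's body (76 mm by 85 mm) begins 54 mm behind the grasp point. The pads swing forward as they close: fully open they stand 13 mm farther back than shut.
Start: joints at [-1.192, 0.521, -0.036, 1.599, 0.021, 1.021, -0.113], TCP at [0.271, 0.563, 0.206] pointing down, gripper open.
Joint ranges: [-2.91, 2.91], [-0.3, 2.13], [-1.5, 1.42], [0.17, 2.43], [-1.26, 4.41], [0.16, 1.93], [-2.52, 2.52]. Speed limits (rad/s): [1.89, 1.89, 2.39, 2.39, 3.01, 3.01, 3.01].

### API

Orientations are given as [roll, pitch, yaw] about the fixed x, y, z axes, in that order (R = Rz(yaw) Ry(pitch) Rx(roll)).
In Python, from rig import env gives the robot as it stands.
- The arm moves only by the tool play_rows, never from a script. Its argument "series" is a list of rows, each an object with "offset": the shift along the tool's x, y, z in m, a list of three; "twist": the turn about the tool's x in degrees; "gripper": the finger opening in m, from 0 to 0.0854. A call has 1 to 10 rows; each row is the pose to reach, as a shift and turn from the pose commanded when the call began, along the tool's axes at that moment; what a row does not reach only later rows make up. A row lasts 1/8 s, in which the tool goes at most 62.5 mm and 10.7 degrees, less where a joint would pass 70% of its speed; a pose out of reach is approached as far as the arm can. A call with a gripper value outside its range is refused whole. The fingers move at their own pace and stop on an object; the grip force is fixed at half the most. Time passes only in rows, so rows that repeat a pose let the fingers close. It gives the time, the measured TCP pose, the force and the opening at its end, in the units of the state.
- env.observe(): the state, without advancing time (a new reading comes with each control period).
- env.snapshot(name): name is "side" or "top"; returns a dict with "img" (400x640x3 uint8, red, green, blue), "camera_matrix" (3x3 intrinsics, pixels), "xyz" and "orientation" of the camera in the world. Camera axes: x right, y down, z forward; pixel columns grow to the right and rows downward; lengths in m; the calibration is good to about 2 mm. A picture is of the moment at which its call begins. There is no depth.
- env.close_job(): hands the job in, once; it reports no verdict.
The state is a dict: "time": time; "joint_pos": joint angles; "joint_velocities": joint speeds; "effort": joint torques, N m; "tcp_pos": TCP position; "tool_rot": TCP orientation; "wrist_force": force on the tool from outside, world axes, zero at the start; "ft_torque": the same for the moment, N m; "opening": finger opening in m.
Only numpy, scipy, OpenCV 4.12 (cv2) and the standard library are available. Lean on these libraries where they do the work, as an engineer would, in place of code of your own. Each camera call takes 0.05 s, during which the arm holds its last target.

## Working session

There is one attempt and no reset: what is moved stays moved. The work goes in short steps, Python scripts to look and compute and a tool call to move; the robot and the scene stay as the last step left them, time stands still between calls to the robot, and variables do not carry over. Pictures are saved under pics/ and viewed, and the job is handed in when it is done.

Besides the shell and the picture viewer there is one more tool, called after "Emit:" as name(argument=value, ...), one argument or row to a line, values as JSON. play_rows: Moves the arm, as the interface text tells. Its arguments: {"type":"object","properties":{"series":{"type":"array","items":{"type":"object","properties":{"offset":{"type":"array","items":{"type":"number"}},"twist":{"type":"number"},"gripper":{"type":"number"}}}}},"required":["series"]}

```bash
ls; mkdir -p pics; python3 - <<'E'
from rig import env
import cv2,numpy as np
print(env.observe())
for n in("side","top"):
    s=env.snapshot(n); cv2.imwrite(f"pics/{n}0.png",s["img"][:,:,::-1]); print(n,s["camera_matrix"],s["xyz"],s["orientation"])
E
```

```text
pics
{'time': 0.0, 'joint_pos': array([-1.19217959,  0.52204233, -0.03633265,  1.59999703,  0.02122275,
        1.02112565, -0.11278558]), 'joint_velocities': array([ 2.36190566e-03, -1.59888058e-03,  2.68292039e-05,  1.46446575e-03,
       -1.85530543e-04, -2.14752192e-03, -2.13100801e-04]), 'effort': array([-1.34264599e-03, -9.27120996e+01,  1.97911732e+00, -3.69962633e+01,
        1.77399558e-02,  7.79947004e-03, -2.09389412e-06]), 'tcp_pos': array([0.27106411, 0.56274387, 0.20541199]), 'tool_rot': array([-1.48439641,  1.56960965, -1.93319245]), 'wrist_force': array([-0.44254579,  0.5327098 , -0.16497249]), 'ft_torque': array([0.07668257, 0.02277943, 0.04020072]), 'opening': 0.08522793420405678}
side [[423.42134809   0.         320.83431663]
 [  0.         423.42134809 199.60958969]
 [  0.           0.           1.        ]] [ 0.5039956  -0.90852551  0.61434269] [-2.12125118  0.01323507 -0.04899541]
top [[514.52656176   0.         318.59059495]
 [  0.         514.52656176 196.88558348]
 [  0.           0.           1.        ]] [0.28652101 0.01446405 1.29235146] [-2.91969265e+00  3.24657703e-04 -1.55049948e+00]
```

View pics/side0.png

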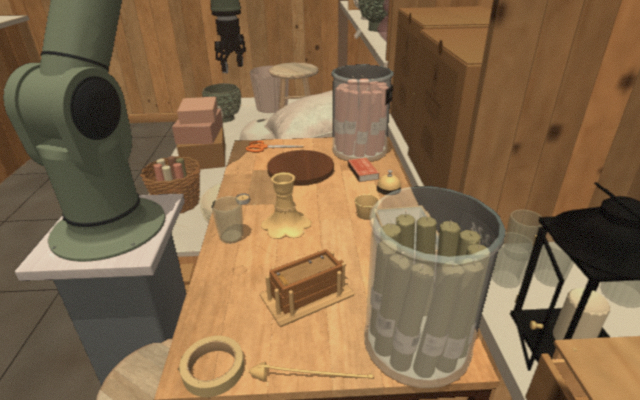

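View pics/top0.png

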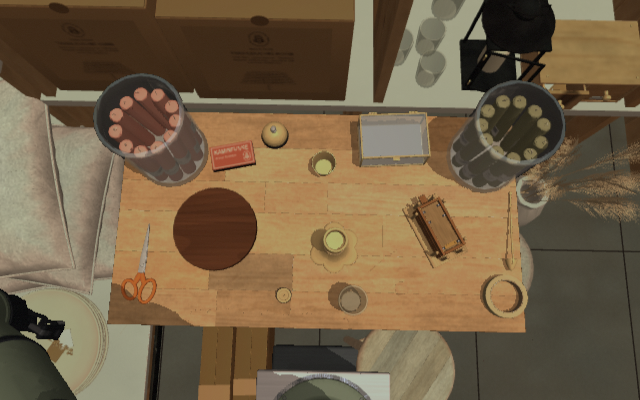

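The top view has world +x up and +y to the left. The tray is near (436,226), the riser near (215,229), the candlestick near (334,243) and the cup near (322,163). I'll enlarge these areas.

```bash
cat > h.py <<'E'
from rig import env
import cv2,numpy as np
from scipy.spatial.transform import Rotation as Ro
def rot(o): return Ro.from_euler('xyz',o).as_matrix()
class Cam:
    def __init__(s,n):
        d=env.snapshot(n); s.img=d["img"][:,:,::-1].copy(); s.K=np.array(d["camera_matrix"]); s.c=np.array(d["xyz"]); s.R=rot(d["orientation"])
    def proj(s,P):
        q=(np.atleast_2d(P)-s.c)@s.R; q=q@s.K.T; return q[:,:2]/q[:,2:]
    def ray(s,uv): 
        return s.R@np.linalg.solve(s.K,[uv[0],uv[1],1.])
    def at(s,uv,z):
        d=s.ray(uv); return s.c+d*(z-s.c[2])/d[2]
    def crop(s,name,x0,y0,w,h,k):
        c=cv2.resize(s.img[y0:y0+h,x0:x0+w],None,fx=k,fy=k,interpolation=cv2.INTER_CUBIC)
        for i in range(0,w,10):
            cv2.line(c,(i*k,0),(i*k,4 if i%20 else 9),(0,0,255),1)
            if i%20==0: cv2.putText(c,str(x0+i),(i*k,18),0,.35,(0,0,255),1)
        for i in range(0,h,10):
            cv2.line(c,(0,i*k),(4 if i%20 else 9,i*k),(0,0,255),1)
            if i%20==0: cv2.putText(c,str(y0+i),(10,i*k+4),0,.35,(0,0,255),1)
        cv2.imwrite(f"pics/{name}.png",c)
def tri(a,ua,b,ub):
    A=np.vstack([np.c_[a.ray(ua),-b.ray(ub)]]); r=np.linalg.lstsq(A,b.c-a.c,rcond=None)[0]
    p=a.c+a.ray(ua)*r[0]; q=b.c+b.ray(ub)*r[1]; return (p+q)/2,np.linalg.norm(p-q)
def rel(P):
    "world point -> offset in tool axes from current TCP"
    o=env.observe(); return rot(o["tool_rot"]).T@(np.array(P)-o["tcp_pos"])
E
python3 - <<'E'
from h import *
t=Cam("top"); t.crop("t1",395,185,80,75,8); t.crop("t2",165,140,200,150,4)
s=Cam("side"); s.crop("s1",255,240,105,80,7)
E
```

```text
(no output)
```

View pics/t1.png

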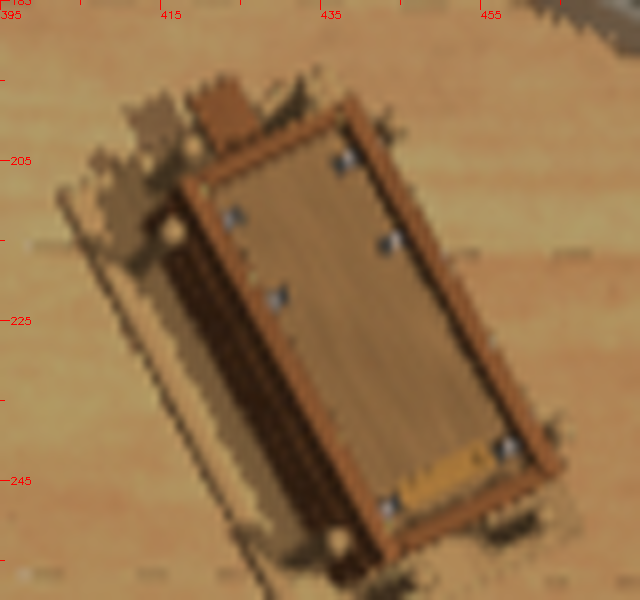

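View pics/t2.png

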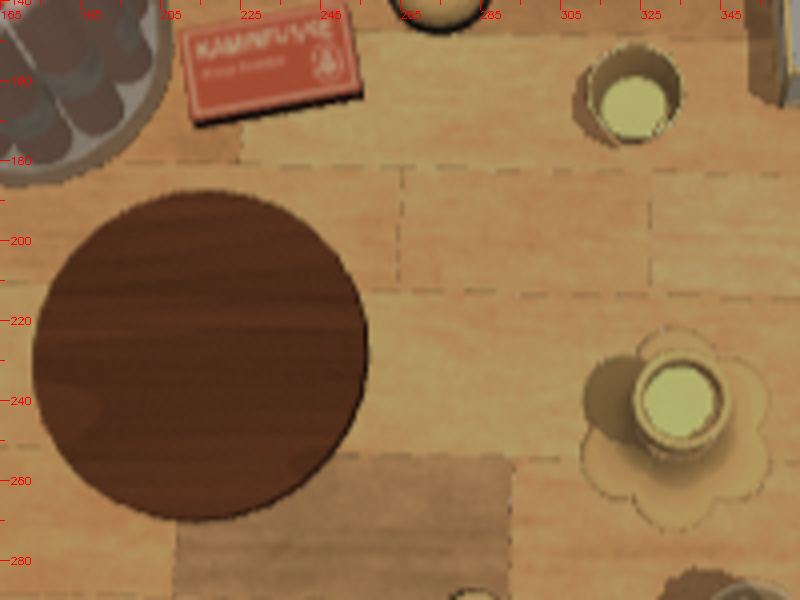

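View pics/s1.png

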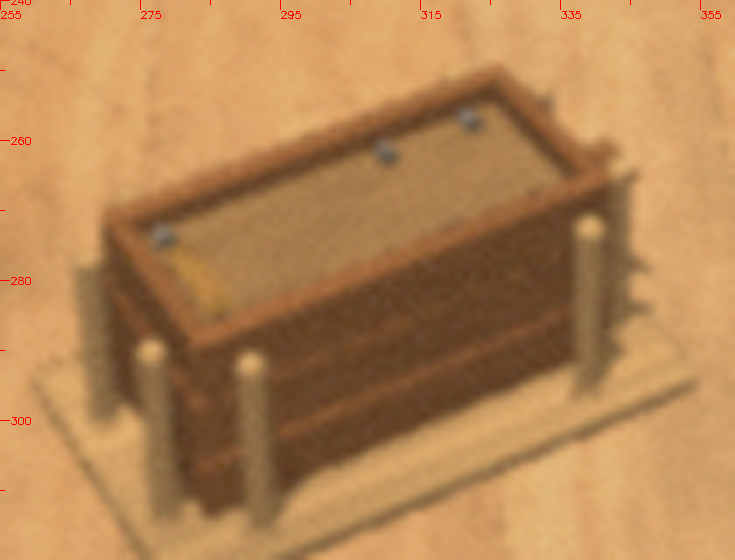

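```bash
python3 - <<'E'
from h import *
t=Cam("top"); s=Cam("side")
C=[(418.1,207.9),(438.75,196.9),(465.2,243.1),(443.75,254.4)]
P=np.array([t.at(c,.074) for c in C]);print(P.round(4)); c=P.mean(0); 
x=(P[0]+P[1]-P[2]-P[3])/4;y=(P[0]+P[3]-P[1]-P[2])/4; print(c,np.linalg.norm(x),np.linalg.norm(y),np.arctan2(x[1],x[0]),np.arctan2(y[1],y[0])-np.pi/2)
# side
S=[(325.5,250),(341,264.5),(284,288.5),(270.5,270)]
Q=np.array([s.at(q,.074) for q in S]);print(Q.round(4),Q.mean(0))
# riser
for l,r in [((173,227),(257,229)),]:
    print(t.at(l,.022),t.at(r,.022))
print(t.at((207,187.5),.022))
# fit riser by contour
g=t.img.astype(int)
m=(g.sum(2)<200).astype(np.uint8); m2=np.zeros_like(m); m2[180:280,165:265]=m[180:280,165:265]
cs,_=cv2.findContours(m2,cv2.RETR_EXTERNAL,cv2.CHAIN_APPROX_NONE)
k=max(cs,key=cv2.contourArea)[:,0]; top=k[k[:,1]<228]
W=np.array([t.at(p,.022)[:2] for p in top])
A=np.c_[2*W,np.ones(len(W))]; r=np.linalg.lstsq(A,(W**2).sum(1),rcond=None)[0]; print("riser",r[:2],np.sqrt(r[2]+r[0]**2+r[1]**2))
for n,uv,z in (("cup",(323.5,164),.046),("candletop",(335,240),.135),("cfoot",(334,248),.0)): print(n,t.at(uv,z))
print(s.at((300,165),.022), s.at((367,205),.046))
E
```

```text
[[ 0.5389 -0.2204  0.074 ]
 [ 0.5672 -0.2712  0.074 ]
 [ 0.4557 -0.3306  0.074 ]
 [ 0.4278 -0.2787  0.074 ]]
[ 0.49739862 -0.27520259  0.074     ] 0.0629520869062391 0.029251973182481024 0.48598652875780246 0.5010898438052651
[[ 0.5398 -0.226   0.074 ]
 [ 0.5674 -0.2732  0.074 ]
 [ 0.4579 -0.3331  0.074 ]
 [ 0.4306 -0.2806  0.074 ]] [ 0.498937   -0.27820715  0.074     ]
[0.48859975 0.38277908 0.022     ] [0.48780078 0.17272311 0.022     ]
[0.59177843 0.30475849 0.022     ]
riser [0.48695795 0.27847646] 0.10345720978118993
cup [0.65282253 0.00993258 0.046     ]
candletop [ 0.44832343 -0.01901909  0.135     ]
cfoot [ 0.44687695 -0.02067605  0.        ]
[0.48921124 0.26468704 0.022     ] [ 0.65607903 -0.01711386  0.046     ]
```

```bash
cat >> h.py <<'E'
def plan(*W):
    o=env.observe(); R=rot(o["tool_rot"]); print("t",round(o["time"],2),"tcp",o["tcp_pos"].round(4),"toolx",R[:,0].round(3),"y yaw",round(np.degrees(np.arctan2(R[1,1],R[0,1])),2),"F",o["wrist_force"].round(1),"open",round(o["opening"],4))
    for w in W: print(w,(R.T@(np.array(w)-o["tcp_pos"])).round(4))
E
python3 - <<'E'
from h import *
plan((.45,.3,.22),(.498,-.1,.24),(.498,-.276,.2),(.498,-.276,.12))
E
```

```text
t 0.3 tcp [0.2712 0.563  0.2058] toolx [-0. -0. -1.] y yaw 64.29 F [ 0.5  0.3 -0.1] open 0.0855
(0.45, 0.3, 0.22) [-0.0141 -0.1594  0.2752]
(0.498, -0.1, 0.24) [-0.034  -0.4989  0.492 ]
(0.498, -0.276, 0.2) [ 0.0061 -0.6575  0.5684]
(0.498, -0.276, 0.12) [ 0.0861 -0.6575  0.5684]
```

Emit:
play_rows(
  series=[
    {"offset": [-0.01, -0.03, 0.05], "twist": 10, "gripper": 0.085},
    {"offset": [-0.014, -0.06, 0.1], "twist": 20, "gripper": 0.085},
    {"offset": [-0.014, -0.09, 0.15], "twist": 30, "gripper": 0.085},
    {"offset": [-0.014, -0.12, 0.2], "twist": 40, "gripper": 0.085},
    {"offset": [-0.014, -0.155, 0.25], "twist": 50, "gripper": 0.085},
    {"offset": [-0.02, -0.2, 0.29], "twist": 60, "gripper": 0.085},
    {"offset": [-0.025, -0.25, 0.325], "twist": 70, "gripper": 0.085},
    {"offset": [-0.03, -0.3, 0.36], "twist": 80, "gripper": 0.085},
    {"offset": [-0.034, -0.35, 0.395], "twist": 90, "gripper": 0.085},
    {"offset": [-0.034, -0.4, 0.43], "twist": 100, "gripper": 0.085},
  ],
)

```text
time: 1.55
tcp_pos: [0.4852, 0.0143, 0.2405]
tool_rot: [2.685, 1.57, 0.486]
wrist_force: [0.4, 1.1, 0.0]
opening: 0.0853
```

```bash
python3 - <<'E'
from h import *
plan((.498,-.1,.24),(.498,-.276,.2),(.498,-.276,.12))
print(env.observe()["joint_pos"].round(2))
E
```

```text
t 1.55 tcp [0.4852 0.0143 0.2405] toolx [ 0.001  0.001 -1.   ] y yaw -36.03 F [0.4 1.1 0. ] open 0.0853
(0.498, -0.1, 0.24) [0.0005 0.0776 0.0849]
(0.498, -0.276, 0.2) [0.0404 0.1811 0.2273]
(0.498, -0.276, 0.12) [0.1204 0.181  0.2274]
[-0.58  0.29  0.54  1.94 -0.18  0.96 -0.59]
```

Emit:
play_rows(
  series=[
    {"offset": [0.0, 0.036, 0.045], "twist": 6, "gripper": 0.085},
    {"offset": [0.0, 0.072, 0.09], "twist": 12, "gripper": 0.085},
    {"offset": [0.01, 0.108, 0.135], "twist": 18, "gripper": 0.085},
    {"offset": [0.02, 0.144, 0.18], "twist": 24, "gripper": 0.085},
    {"offset": [0.04, 0.181, 0.227], "twist": 25.7, "gripper": 0.085},
    {"offset": [0.08, 0.181, 0.227], "twist": 25.7, "gripper": 0.085},
    {"offset": [0.11, 0.181, 0.227], "twist": 25.7, "gripper": 0.085},
    {"offset": [0.11, 0.181, 0.227], "twist": 25.7, "gripper": 0.085},
  ],
)

```text
time: 2.55
tcp_pos: [0.4985, -0.2735, 0.1286]
tool_rot: [-0.825, 1.568, 2.815]
wrist_force: [0.5, 0.0, 0.7]
opening: 0.0847
```

```bash
python3 - <<'E'
from h import *
plan((.498,-.276,.068))
print(env.observe()["joint_pos"].round(2))
t=Cam("top"); t.crop("t3",390,160,110,110,6); s=Cam("side"); s.crop("s3",245,180,115,110,6)
E
```

```text
t 2.55 tcp [ 0.4985 -0.2735  0.1286] toolx [-0.003  0.001 -1.   ] y yaw -61.43 F [0.5 0.  0.7] open 0.0847
(0.498, -0.276, 0.068) [0.0606 0.0022 0.0015]
[-0.    0.61  0.58  1.84 -0.44  0.83 -0.27]
```

View pics/t3.png

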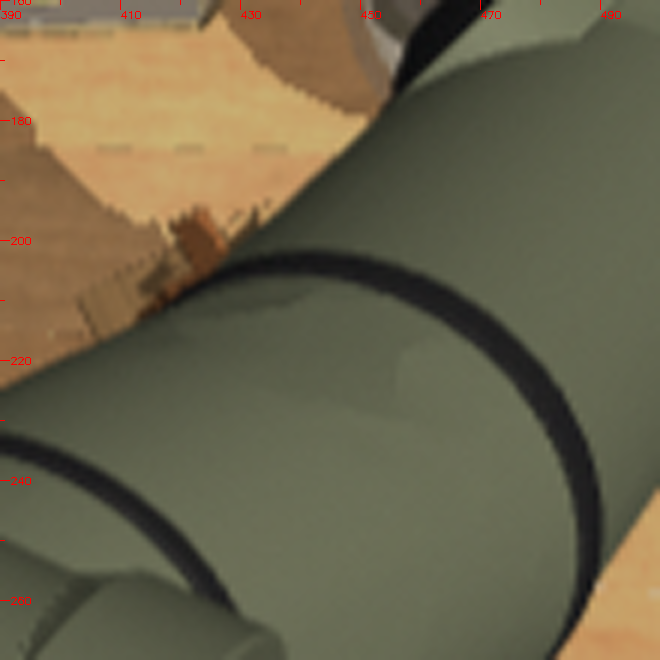

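View pics/s3.png

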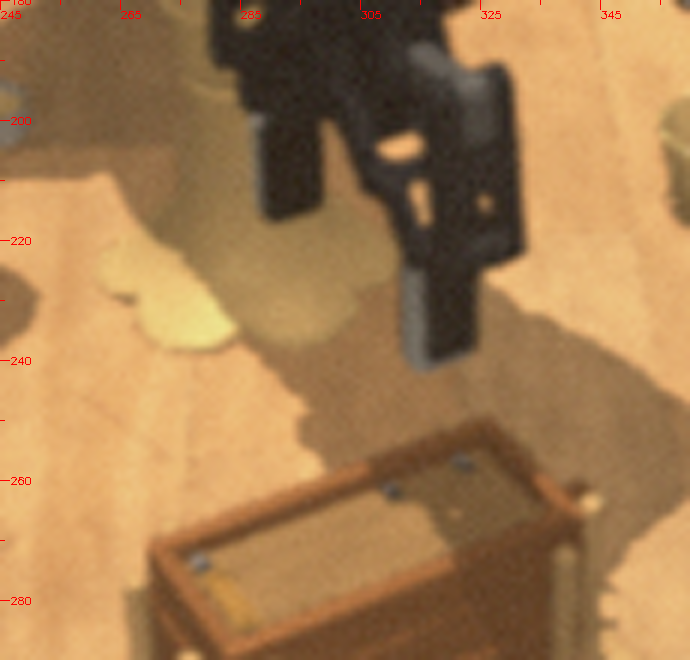

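```bash
python3 - <<'E'
from h import *
s=Cam("side"); o=env.observe(); R=rot(o["tool_rot"]); p=o["tcp_pos"]
for y0,y1 in((.0425,.057),(-.0425,-.057)):
  for f in (-.005,0,.005,.011):
    print(y0,f,s.proj([p+R@np.array([f,y,z]) for y in(y0,y1) for z in(-.011,.011)]).round(1).tolist())
E
```

```text
0.0425 -0.005 [[322.4, 250.6], [311.9, 254.7], [326.7, 254.9], [316.1, 259.2]]
0.0425 0 [[322.5, 252.8], [312.0, 256.9], [326.7, 257.1], [316.1, 261.4]]
0.0425 0.005 [[322.5, 254.9], [312.0, 259.1], [326.7, 259.3], [316.2, 263.6]]
0.0425 0.011 [[322.5, 257.5], [312.1, 261.7], [326.8, 261.9], [316.3, 266.2]]
-0.0425 -0.005 [[299.6, 227.6], [289.6, 231.2], [296.1, 224.0], [286.1, 227.5]]
-0.0425 0 [[299.7, 229.7], [289.8, 233.3], [296.2, 226.1], [286.3, 229.6]]
-0.0425 0.005 [[299.8, 231.8], [289.9, 235.4], [296.3, 228.2], [286.4, 231.7]]
-0.0425 0.011 [[299.9, 234.2], [290.1, 237.8], [296.4, 230.6], [286.6, 234.1]]
```

```bash
python3 - <<'E'
from h import *
s=Cam("side"); print(env.observe()["tcp_pos"]); o=env.observe(); R=rot(o["tool_rot"]); p=o["tcp_pos"]
for f in (-.1,-.05,0,.011):
  q=s.proj(p+R@np.array([f,0,0]))[0]; cv2.circle(s.img,(int(q[0]),int(q[1])),1,(0,0,255),-1)
s.crop("s4",220,120,160,150,5)
E
```

```text
[ 0.50017897 -0.27405866  0.13141789]
```

View pics/s4.png

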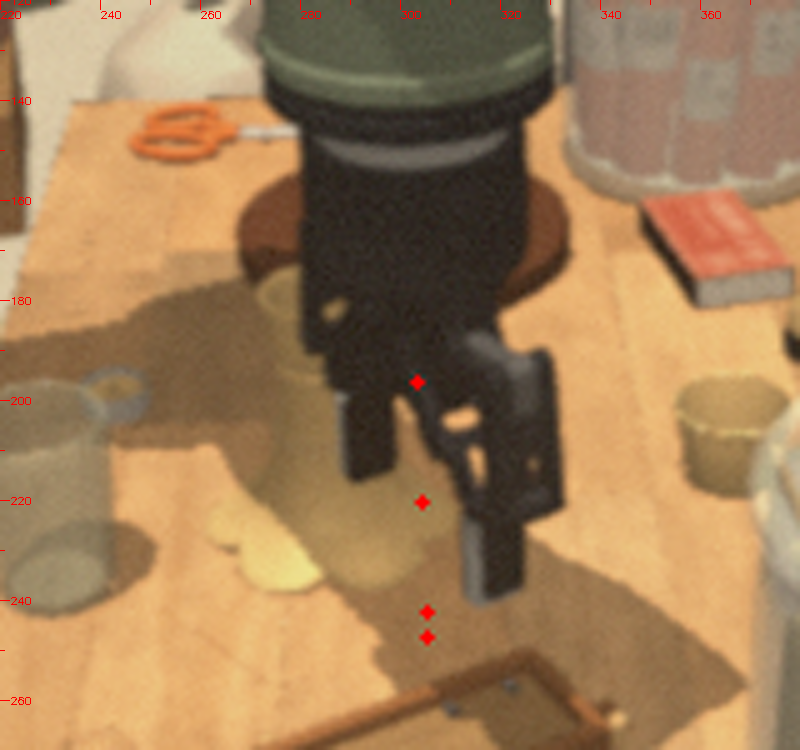

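Emit:
play_rows(
  series=[
    {"offset": [0.02, 0.002, 0.001], "twist": 0.3, "gripper": 0.085},
    {"offset": [0.04, 0.002, 0.001], "twist": 0.3, "gripper": 0.085},
    {"offset": [0.045, 0.002, 0.001], "twist": 0.3, "gripper": 0.085},
    {"offset": [0.045, 0.002, 0.001], "twist": 0.3, "gripper": 0.085},
  ],
)

```text
time: 3.25
tcp_pos: [0.4995, -0.2762, 0.085]
tool_rot: [-0.487, 1.571, -3.135]
wrist_force: [-0.4, -0.5, -0.3]
opening: 0.085
```

```bash
python3 - <<'E'
from h import *
s=Cam("side"); plan((.498,-.276,.068)); o=env.observe(); R=rot(o["tool_rot"]); p=o["tcp_pos"]
for f in (-.1,-.05,0,.011):
  q=s.proj(p+R@np.array([f,0,0]))[0]; cv2.circle(s.img,(int(q[0]),int(q[1])),1,(0,0,255),-1)
s.crop("s5",240,180,120,120,6)
E
```

```text
t 3.3 tcp [ 0.4997 -0.2763  0.0854] toolx [ 0. -0. -1.] y yaw -61.73 F [-0.4  0.5  0. ] open 0.0851
(0.498, -0.276, 0.068) [ 0.0174 -0.0011  0.0014]
```

View pics/s5.png

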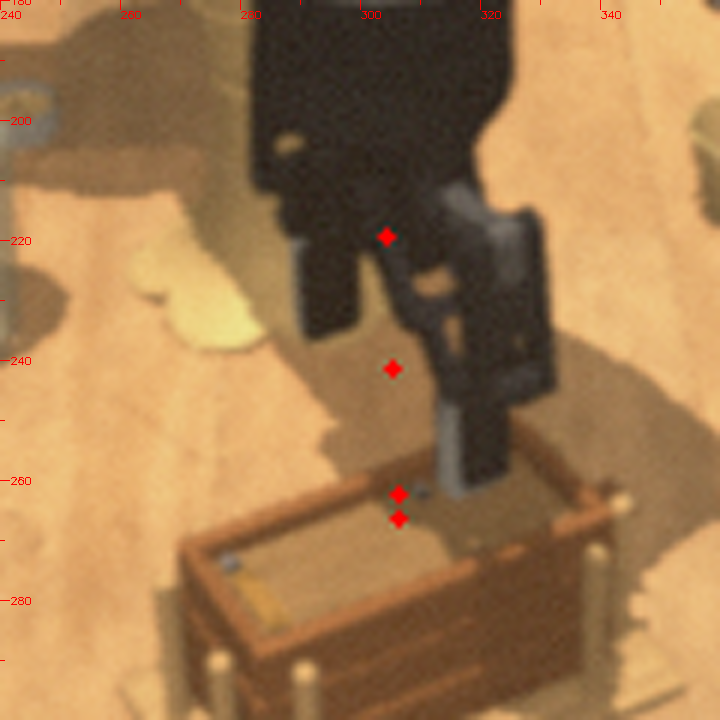

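Emit:
play_rows(
  series=[
    {"offset": [0, -0.001, 0.001], "twist": 0, "gripper": 0.062},
    {"offset": [0, -0.001, 0.001], "twist": 0, "gripper": 0.062},
    {"offset": [0, -0.001, 0.001], "twist": 0, "gripper": 0.062},
  ],
)

```text
time: 3.68
tcp_pos: [0.4983, -0.2757, 0.0853]
tool_rot: [2.429, 1.57, -0.219]
wrist_force: [0.5, -0.1, -0.1]
opening: 0.0618
```

```bash
python3 - <<'E'
from h import *
s=Cam("side"); plan((.498,-.276,.068)); o=env.observe(); R=rot(o["tool_rot"]); p=o["tcp_pos"]
for f in (-.03,-.02,-.01,0,.011):
  print(f,s.proj([p+R@np.array([f,.031,.011]),p+R@np.array([f,-.031,.011])]).round(1).tolist())
s.crop("s6",240,180,120,120,6)
E
```

```text
t 3.73 tcp [ 0.4983 -0.2757  0.0852] toolx [ 0. -0. -1.] y yaw -61.71 F [ 0.5  0.1 -0. ] open 0.062
(0.498, -0.276, 0.068) [0.0172 0.0001 0.0004]
-0.03 [[308.0, 261.1], [292.1, 243.5]]
-0.02 [[308.1, 265.3], [292.3, 247.6]]
-0.01 [[308.3, 269.5], [292.6, 251.6]]
0 [[308.4, 273.6], [292.8, 255.6]]
0.011 [[308.6, 278.1], [293.1, 260.0]]
```

View pics/s6.png

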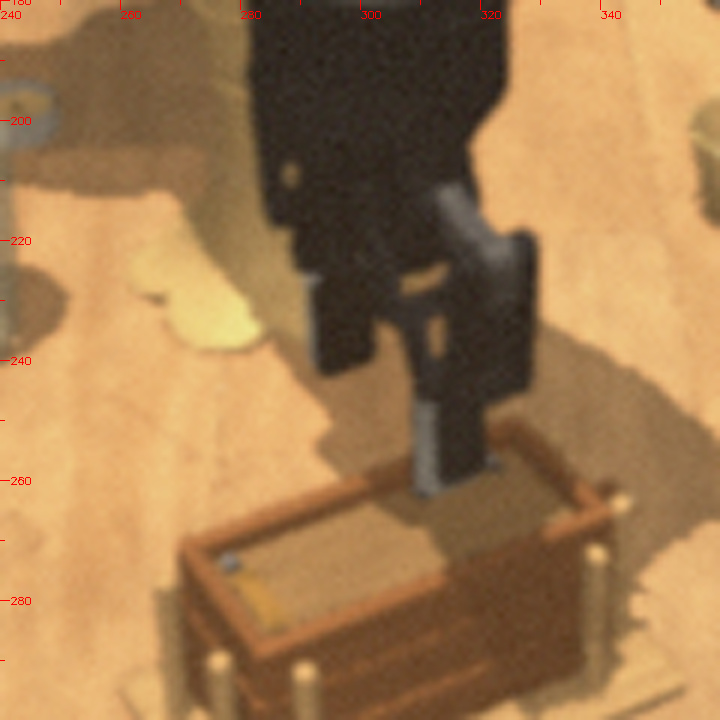

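Emit:
play_rows(
  series=[
    {"offset": [0, 0, 0], "twist": 0, "gripper": 0.085},
    {"offset": [0, 0, 0], "twist": 0, "gripper": 0.085},
    {"offset": [0.01, 0, 0], "twist": 0, "gripper": 0.085},
    {"offset": [0.017, 0, 0], "twist": 0, "gripper": 0.085},
    {"offset": [0.017, 0, 0], "twist": 0, "gripper": 0.085},
  ],
)

```text
time: 4.35
tcp_pos: [0.4978, -0.2755, 0.0672]
tool_rot: [-0.814, 1.57, 2.821]
wrist_force: [0.3, 0.6, 0.1]
opening: 0.0852
```

```bash
python3 - <<'E'
from h import *
s=Cam("side"); plan((.498,-.276,.068)); 
s.crop("s7",240,180,120,120,6)
E
```

```text
t 4.4 tcp [ 0.4979 -0.2757  0.0676] toolx [-0.001  0.    -1.   ] y yaw -61.72 F [ 0.3 -0.4 -0.1] open 0.085
(0.498, -0.276, 0.068) [-0.0004  0.0003  0.0001]
```

View pics/s7.png

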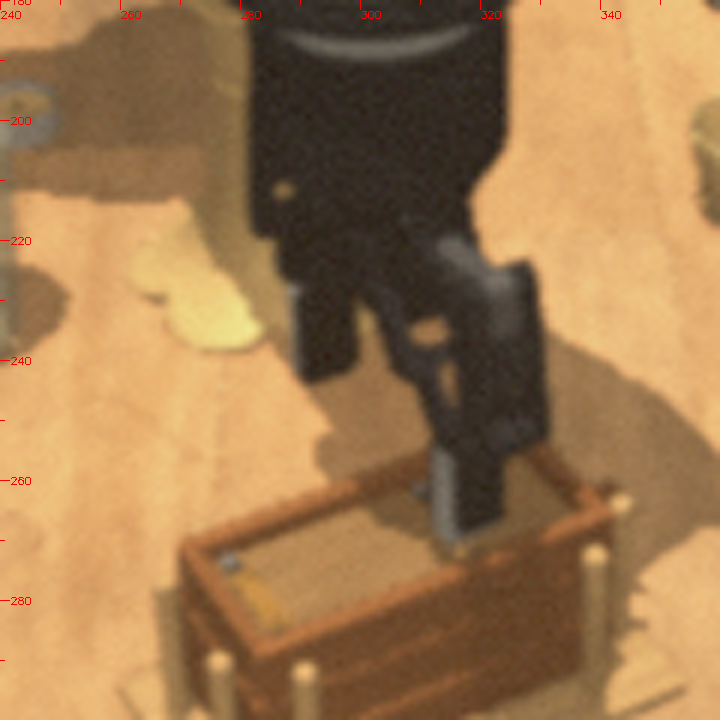

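Emit:
play_rows(
  series=[
    {"offset": [0.015, 0, 0], "twist": 0, "gripper": 0.085},
    {"offset": [0.03, 0, 0], "twist": 0, "gripper": 0.085},
    {"offset": [0.036, 0, 0], "twist": 0, "gripper": 0.085},
    {"offset": [0.036, 0, 0], "twist": 0, "gripper": 0.085},
  ],
)

```text
time: 4.9
tcp_pos: [0.4978, -0.2757, 0.0314]
tool_rot: [-0.785, 1.57, 2.849]
wrist_force: [-0.2, -0.1, 0.3]
opening: 0.0848
```

```bash
python3 - <<'E'
from h import *
s=Cam("side"); plan((.498,-.276,.03)); 
s.crop("s8",240,180,120,120,6)
E
```

```text
t 4.95 tcp [ 0.4981 -0.2758  0.0319] toolx [-0. -0. -1.] y yaw -61.73 F [ 0.3 -0.6 -0.2] open 0.0847
(0.498, -0.276, 0.03) [0.0019 0.0001 0.0002]
```

View pics/s8.png

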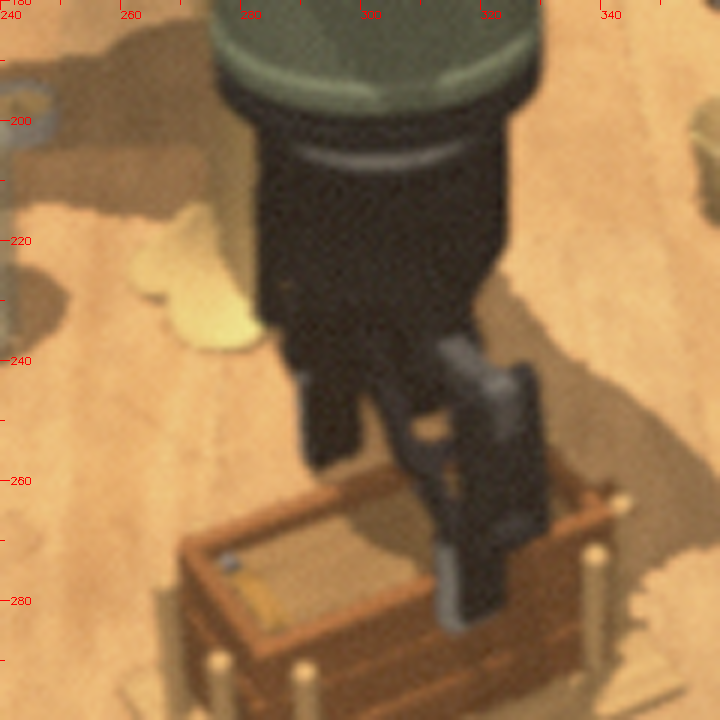

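Emit:
play_rows(
  series=[
    {"offset": [0.004, 0, 0], "twist": 0, "gripper": 0.085},
    {"offset": [0.004, 0, 0], "twist": 0, "gripper": 0.055},
    {"offset": [0.004, 0, 0], "twist": 0, "gripper": 0.055},
    {"offset": [0.004, 0, 0], "twist": 0, "gripper": 0.055},
    {"offset": [0.004, 0, 0], "twist": 0, "gripper": 0.055},
    {"offset": [0.004, 0, 0], "twist": 0, "gripper": 0.055},
  ],
)

```text
time: 5.7
tcp_pos: [0.4983, -0.2756, 0.0284]
tool_rot: [3.103, 1.57, 0.455]
wrist_force: [-1.0, 2.2, 5.3]
opening: 0.0607
```

```bash
python3 - <<'E'
from h import *
s=Cam("side"); plan((.498,-.276,.03)); 
s.crop("s9",240,200,120,120,6)
E
```

```text
t 5.75 tcp [ 0.4983 -0.2756  0.0284] toolx [ 0.  0. -1.] y yaw -61.73 F [-1.1  0.9  6.8] open 0.0603
(0.498, -0.276, 0.03) [-0.0016  0.0002  0.0004]
```

View pics/s9.png

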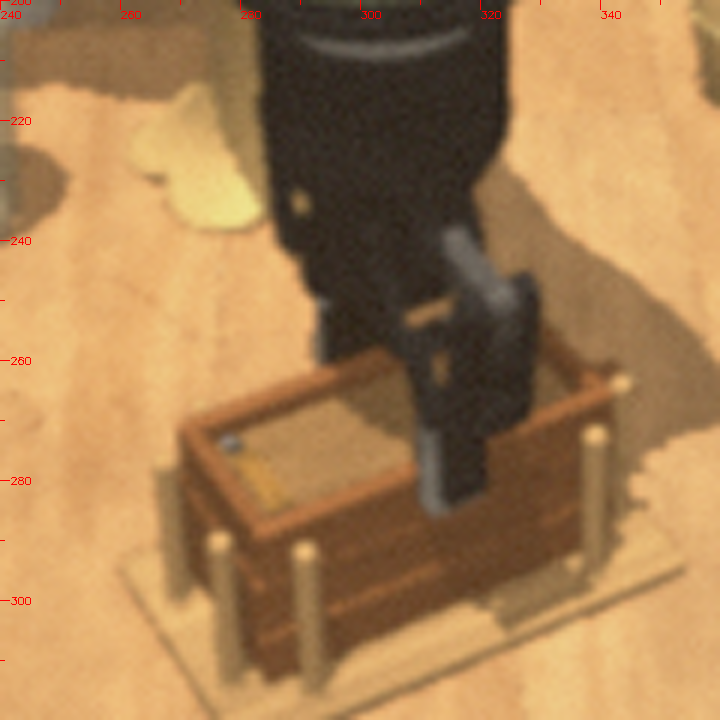

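Emit:
play_rows(
  series=[
    {"offset": [-0.005, 0, 0], "twist": 0, "gripper": 0.055},
    {"offset": [-0.015, 0, 0], "twist": 0, "gripper": 0.055},
    {"offset": [-0.03, 0, 0], "twist": 0, "gripper": 0.055},
    {"offset": [-0.03, 0, 0], "twist": 0, "gripper": 0.055},
  ],
)

```text
time: 6.25
tcp_pos: [0.499, -0.276, 0.0595]
tool_rot: [2.253, 1.569, -0.395]
wrist_force: [0.1, 0.2, -2.6]
opening: 0.0608
```

```bash
python3 - <<'E'
from h import *
s=Cam("side"); plan((.498,-.276,.03)); 
s.crop("s10",240,200,120,120,6)
E
```

```text
t 6.3 tcp [ 0.4986 -0.2757  0.0587] toolx [ 0.001 -0.    -1.   ] y yaw -61.7 F [ 0.3  0.  -2.4] open 0.0606
(0.498, -0.276, 0.03) [ 0.0287 -0.0001  0.0007]
```

View pics/s10.png

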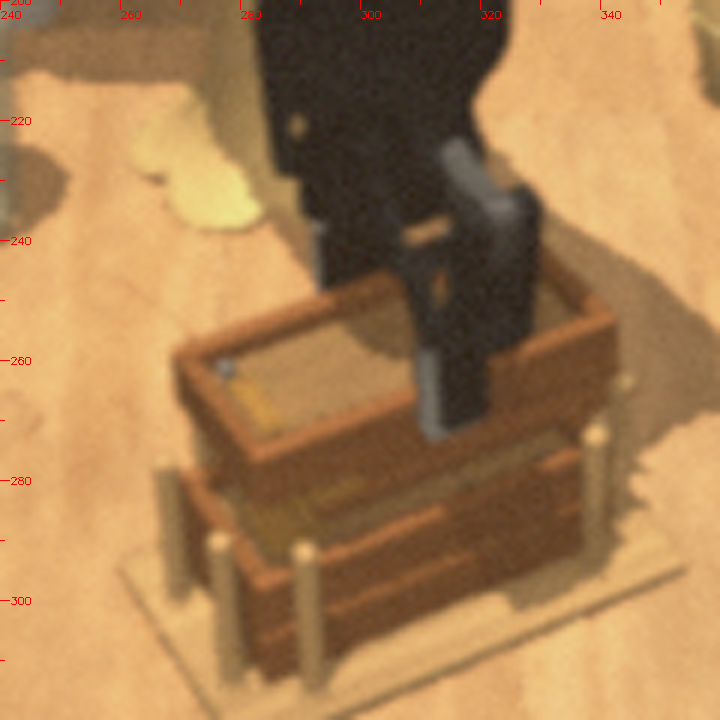

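```bash
python3 - <<'E'
from h import *
plan((.4986,-.2757,.16),(.53,.105,.16),(.53,.105,.03))
E
```

```text
t 6.3 tcp [ 0.4986 -0.2757  0.0587] toolx [ 0.001 -0.    -1.   ] y yaw -61.7 F [ 0.3  0.  -2.4] open 0.0606
(0.4986, -0.2757, 0.16) [-1.013e-01  1.000e-04 -1.000e-04]
(0.53, 0.105, 0.16) [-0.1014 -0.3202 -0.2082]
(0.53, 0.105, 0.03) [ 0.0286 -0.3203 -0.2081]
```

Emit:
play_rows(
  series=[
    {"offset": [-0.05, 0, 0], "twist": 0, "gripper": 0.055},
    {"offset": [-0.1, 0, 0], "twist": 0, "gripper": 0.055},
    {"offset": [-0.107, -0.04, -0.026], "twist": 4, "gripper": 0.055},
    {"offset": [-0.107, -0.08, -0.052], "twist": 8, "gripper": 0.055},
    {"offset": [-0.107, -0.12, -0.078], "twist": 12, "gripper": 0.055},
    {"offset": [-0.107, -0.16, -0.104], "twist": 16, "gripper": 0.055},
    {"offset": [-0.107, -0.2, -0.13], "twist": 20, "gripper": 0.055},
    {"offset": [-0.107, -0.24, -0.156], "twist": 24, "gripper": 0.055},
    {"offset": [-0.107, -0.28, -0.182], "twist": 28.3, "gripper": 0.055},
    {"offset": [-0.107, -0.32, -0.208], "twist": 28.3, "gripper": 0.055},
  ],
)

```text
time: 7.55
tcp_pos: [0.5295, 0.1064, 0.1647]
tool_rot: [0.788, 1.57, -2.355]
wrist_force: [0.7, 0.3, -2.1]
opening: 0.0606
```

Emit:
play_rows(
  series=[
    {"offset": [0, 0, 0], "twist": 0, "gripper": 0.055},
    {"offset": [0.05, 0, 0], "twist": 0, "gripper": 0.055},
    {"offset": [0.1, 0, 0], "twist": 0, "gripper": 0.055},
    {"offset": [0.13, 0, 0], "twist": 0, "gripper": 0.055},
    {"offset": [0.13, 0, 0], "twist": 0, "gripper": 0.055},
  ],
)

```text
time: 8.18
tcp_pos: [0.5285, 0.1034, 0.0336]
tool_rot: [0.416, 1.567, -2.727]
wrist_force: [-0.1, 0.1, -1.2]
opening: 0.0602
```

```bash
python3 - <<'E'
from h import *
plan((.53,.105,.0),(.53,.105,-.0225))
s=Cam("side"); s.crop("s11",230,100,160,120,5)
t=Cam("top"); t.crop("t11",165,140,200,150,4)
E
```

```text
t 8.18 tcp [0.5285 0.1034 0.0336] toolx [-0.003 -0.001 -1.   ] y yaw -90.08 F [-0.1  0.1 -1.2] open 0.0602
(0.53, 0.105, 0.0) [ 0.0336 -0.0016 -0.0016]
(0.53, 0.105, -0.0225) [ 0.0561 -0.0017 -0.0016]
```

View pics/s11.png

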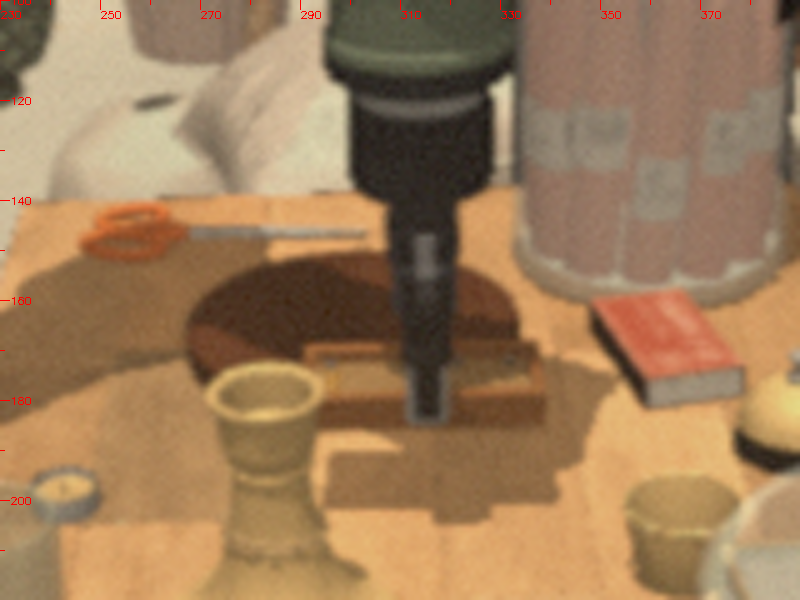

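View pics/t11.png

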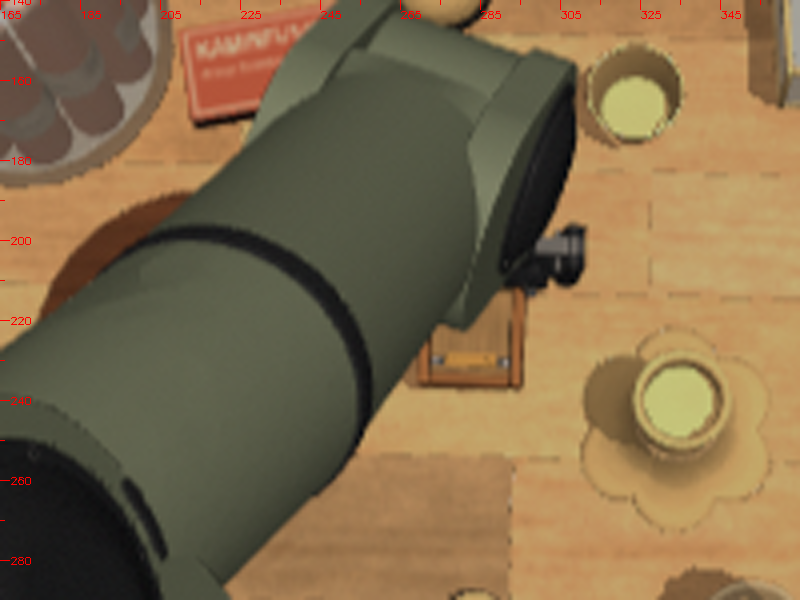

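Emit:
play_rows(
  series=[
    {"offset": [0.025, -0.0016, -0.0016], "twist": 0, "gripper": 0.055},
    {"offset": [0.045, -0.0016, -0.0016], "twist": 0, "gripper": 0.055},
    {"offset": [0.055, -0.0016, -0.0016], "twist": 0, "gripper": 0.055},
    {"offset": [0.057, -0.0016, -0.0016], "twist": 0, "gripper": 0.055},
    {"offset": [0.057, -0.0016, -0.0016], "twist": 0, "gripper": 0.055},
  ],
)

```text
time: 8.9
tcp_pos: [0.5316, 0.1062, -0.0216]
tool_rot: [-3.009, 1.57, 0.132]
wrist_force: [-0.1, -0.3, -2.2]
opening: 0.0605
```

```bash
python3 - <<'E'
from h import *
plan((.53,.105,.0),(.53,.105,-.0225))
s=Cam("side"); s.crop("s12",230,100,160,120,5)
E
```

```text
t 8.9 tcp [ 0.5316  0.1062 -0.0216] toolx [ 0.001  0.    -1.   ] y yaw -90.02 F [-0.1 -0.3 -2.2] open 0.0605
(0.53, 0.105, 0.0) [-0.0216  0.0012  0.0016]
(0.53, 0.105, -0.0225) [0.0009 0.0012 0.0016]
```

View pics/s12.png

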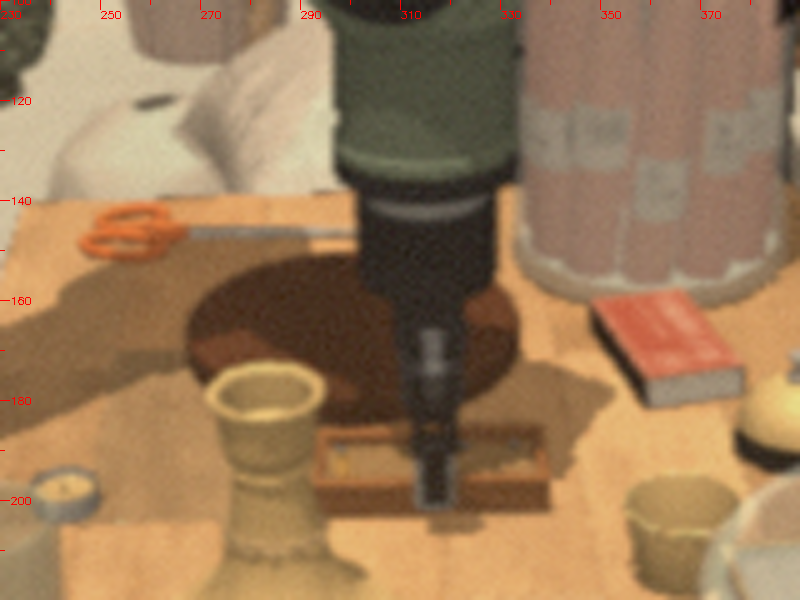

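Emit:
play_rows(
  series=[
    {"offset": [0.003, 0, 0], "twist": 0, "gripper": 0.055},
    {"offset": [0.003, 0, 0], "twist": 0, "gripper": 0.055},
  ],
)

```text
time: 9.2
tcp_pos: [0.5319, 0.1064, -0.0236]
tool_rot: [-2.317, 1.569, 0.824]
wrist_force: [-6.1, 0.3, 27.6]
opening: 0.0608
```

Emit:
play_rows(
  series=[
    {"offset": [0, 0, 0], "twist": 0, "gripper": 0.085},
    {"offset": [0, 0, 0], "twist": 0, "gripper": 0.085},
    {"offset": [0, 0, 0], "twist": 0, "gripper": 0.085},
    {"offset": [-0.04, 0, 0], "twist": 0, "gripper": 0.085},
    {"offset": [-0.1, 0, 0], "twist": 0, "gripper": 0.085},
    {"offset": [-0.16, 0, 0], "twist": 0, "gripper": 0.085},
    {"offset": [-0.2, 0, 0], "twist": 0, "gripper": 0.085},
  ],
)

```text
time: 10.07
tcp_pos: [0.5316, 0.1062, 0.1775]
tool_rot: [-2.791, 1.569, 0.35]
wrist_force: [0.0, -0.1, -0.3]
opening: 0.0849
```

```bash
python3 - <<'E'
from h import *
plan((.4983,-.2756,.16),(.4983,-.2756,.0064))
E
```

```text
t 10.07 tcp [0.5316 0.1062 0.1775] toolx [ 0.002  0.001 -1.   ] y yaw -90.03 F [ 0.  -0.1 -0.3] open 0.0849
(0.4983, -0.2756, 0.16) [0.0172 0.3819 0.0332]
(0.4983, -0.2756, 0.0064) [0.1708 0.3819 0.0334]
```

Emit:
play_rows(
  series=[
    {"offset": [0.01, 0.055, 0.005], "twist": -5, "gripper": 0.085},
    {"offset": [0.017, 0.11, 0.01], "twist": -10, "gripper": 0.085},
    {"offset": [0.017, 0.165, 0.015], "twist": -15, "gripper": 0.085},
    {"offset": [0.017, 0.22, 0.02], "twist": -20, "gripper": 0.085},
    {"offset": [0.017, 0.275, 0.025], "twist": -25, "gripper": 0.085},
    {"offset": [0.04, 0.33, 0.03], "twist": -28.3, "gripper": 0.085},
    {"offset": [0.06, 0.382, 0.0333], "twist": -28.3, "gripper": 0.085},
    {"offset": [0.1, 0.382, 0.0333], "twist": -28.3, "gripper": 0.085},
    {"offset": [0.14, 0.382, 0.0333], "twist": -28.3, "gripper": 0.085},
    {"offset": [0.15, 0.382, 0.0333], "twist": -28.3, "gripper": 0.085},
  ],
)

```text
time: 11.32
tcp_pos: [0.4967, -0.2753, 0.0232]
tool_rot: [-0.871, 1.568, 2.764]
wrist_force: [-0.4, -0.4, 0.4]
opening: 0.0853
```

```bash
python3 - <<'E'
from h import *
plan((.4983,-.2756,.0064))
s=Cam("side"); s.crop("s13",240,200,120,120,6)
E
```

```text
t 11.32 tcp [ 0.4967 -0.2753  0.0232] toolx [-0.003  0.001 -1.   ] y yaw -61.74 F [-0.4 -0.4  0.4] open 0.0853
(0.4983, -0.2756, 0.0064) [ 0.0168  0.001  -0.0013]
```

View pics/s13.png

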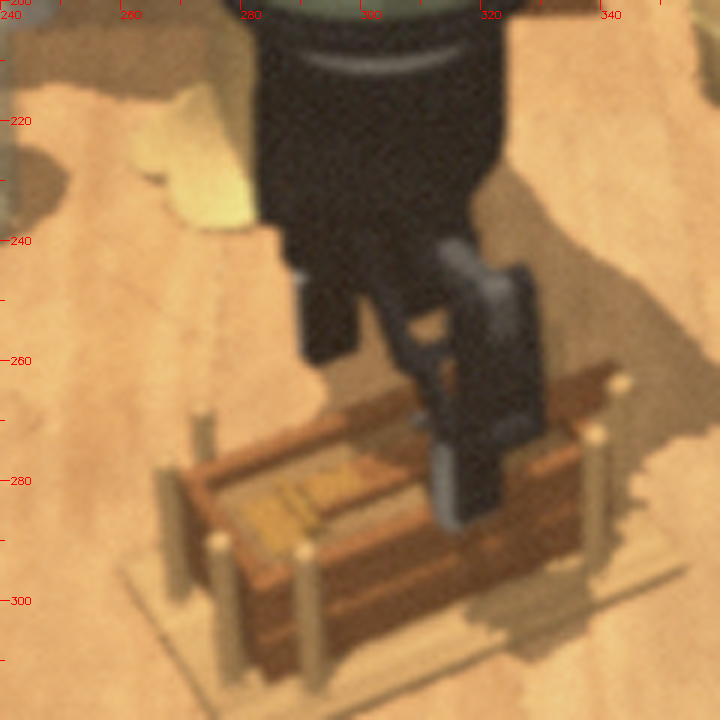

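Emit:
play_rows(
  series=[
    {"offset": [0.008, 0.0005, -0.0005], "twist": 0, "gripper": 0.085},
    {"offset": [0.016, 0.0005, -0.0005], "twist": 0, "gripper": 0.085},
    {"offset": [0.016, 0.0005, -0.0005], "twist": 0, "gripper": 0.055},
    {"offset": [0.016, 0.0005, -0.0005], "twist": 0, "gripper": 0.055},
    {"offset": [0.016, 0.0005, -0.0005], "twist": 0, "gripper": 0.055},
    {"offset": [0.016, 0.0005, -0.0005], "twist": 0, "gripper": 0.055},
    {"offset": [0.006, 0.0005, -0.0005], "twist": 0, "gripper": 0.055},
    {"offset": [-0.01, 0.0005, -0.0005], "twist": 0, "gripper": 0.055},
    {"offset": [-0.03, 0.0005, -0.0005], "twist": 0, "gripper": 0.055},
    {"offset": [-0.03, 0.0005, -0.0005], "twist": 0, "gripper": 0.055},
  ],
)

```text
time: 12.62
tcp_pos: [0.4996, -0.2763, 0.057]
tool_rot: [2.262, 1.568, -0.385]
wrist_force: [0.7, 0.6, -2.8]
opening: 0.0601
```

```bash
python3 - <<'E'
from h import *
plan((.4983,-.2756,.16),(.48,.278,.16))
s=Cam("side"); s.crop("s14",240,200,120,120,6)
E
```

```text
t 12.62 tcp [ 0.4996 -0.2763  0.057 ] toolx [ 0.003 -0.001 -1.   ] y yaw -61.71 F [ 0.7  0.6 -2.8] open 0.0601
(0.4983, -0.2756, 0.16) [-0.103  -0.001   0.0006]
(0.48, 0.278, 0.16) [-0.1037 -0.4972 -0.2457]
```

View pics/s14.png

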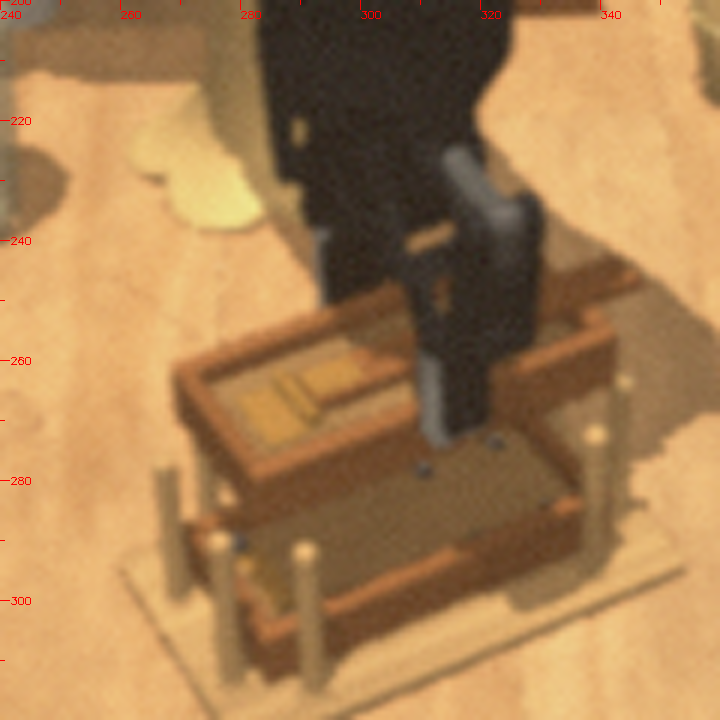

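Emit:
play_rows(
  series=[
    {"offset": [-0.05, 0, 0], "twist": 0, "gripper": 0.055},
    {"offset": [-0.1, -0.02, -0.01], "twist": 0, "gripper": 0.055},
    {"offset": [-0.105, -0.07, -0.032], "twist": 0, "gripper": 0.055},
    {"offset": [-0.105, -0.12, -0.058], "twist": 0, "gripper": 0.055},
    {"offset": [-0.105, -0.17, -0.083], "twist": 0, "gripper": 0.055},
    {"offset": [-0.105, -0.22, -0.108], "twist": 0, "gripper": 0.055},
    {"offset": [-0.105, -0.27, -0.133], "twist": 0, "gripper": 0.055},
    {"offset": [-0.105, -0.32, -0.158], "twist": 0, "gripper": 0.055},
    {"offset": [-0.105, -0.37, -0.183], "twist": 0, "gripper": 0.055},
    {"offset": [-0.105, -0.42, -0.208], "twist": 0, "gripper": 0.055},
  ],
)

```text
time: 13.92
tcp_pos: [0.4822, 0.1944, 0.1597]
tool_rot: [0.082, 1.57, -2.566]
wrist_force: [0.5, -0.0, -2.5]
opening: 0.0604
```

```bash
python3 - <<'E'
from h import *
plan((.487,.278,.16),(.487,.278,.0))
print(env.observe()["joint_pos"].round(2))
E
```

```text
t 13.93 tcp [0.4822 0.1944 0.1597] toolx [-0. -0. -1.] y yaw -61.7 F [ 0.5 -0.  -2.5] open 0.0604
(0.487, 0.278, 0.16) [-0.0003 -0.0714 -0.0438]
(0.487, 0.278, 0.0) [ 0.1597 -0.0714 -0.0439]
[-0.98  0.5   0.66  1.95 -0.41  0.83 -1.17]
```

Emit:
play_rows(
  series=[
    {"offset": [0.0, -0.04, -0.022], "twist": 0, "gripper": 0.055},
    {"offset": [0.02, -0.0714, -0.044], "twist": 0, "gripper": 0.055},
    {"offset": [0.08, -0.0714, -0.044], "twist": 0, "gripper": 0.055},
    {"offset": [0.13, -0.0714, -0.044], "twist": 0, "gripper": 0.055},
    {"offset": [0.156, -0.0714, -0.044], "twist": 0, "gripper": 0.055},
    {"offset": [0.161, -0.0714, -0.044], "twist": 0, "gripper": 0.055},
    {"offset": [0.161, -0.0714, -0.044], "twist": 0, "gripper": 0.055},
  ],
)

```text
time: 14.8
tcp_pos: [0.4866, 0.2756, -0.0009]
tool_rot: [-0.424, 1.568, -3.073]
wrist_force: [-10.3, -4.0, 20.2]
opening: 0.0602
```

```bash
python3 - <<'E'
from h import *
plan((.487,.278,-.002))
s=Cam("side"); s.crop("s15",230,100,160,120,5)
E
```

```text
t 14.8 tcp [ 0.4866  0.2756 -0.0009] toolx [-0.003 -0.    -1.   ] y yaw -61.76 F [-10.3  -4.   20.2] open 0.0602
(0.487, 0.278, -0.002) [ 0.0011 -0.0019 -0.0015]
```

View pics/s15.png

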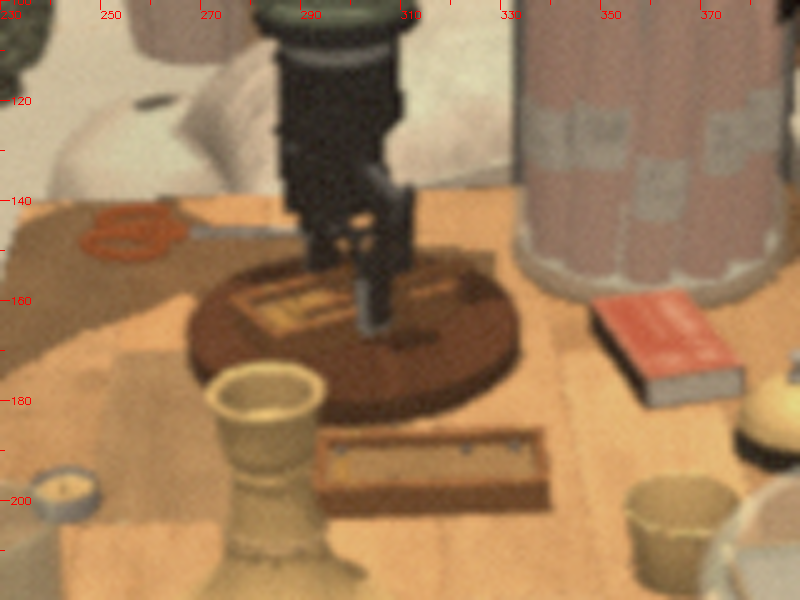

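Emit:
play_rows(
  series=[
    {"offset": [0, 0, 0], "twist": 0, "gripper": 0.085},
    {"offset": [0, 0, 0], "twist": 0, "gripper": 0.085},
    {"offset": [0, 0, 0], "twist": 0, "gripper": 0.085},
    {"offset": [-0.035, 0, 0], "twist": 0, "gripper": 0.06},
    {"offset": [-0.04, 0, -0.05], "twist": 0, "gripper": 0.04},
    {"offset": [-0.04, 0, -0.079], "twist": 0, "gripper": 0.035},
    {"offset": [-0.04, 0, -0.079], "twist": 0, "gripper": 0.035},
  ],
)

```text
time: 15.72
tcp_pos: [0.5585, 0.3143, 0.0387]
tool_rot: [2.639, 1.57, -0.009]
wrist_force: [-2.0, -1.0, -0.8]
opening: 0.0349
```

```bash
python3 - <<'E'
from h import *
plan((.5562,.3131,.002))
s=Cam("side"); s.crop("s16",240,90,130,110,6)
t=Cam("top"); t.crop("t16",165,140,120,120,6)
E
```

```text
t 15.72 tcp [0.5585 0.3143 0.0387] toolx [ 0.001 -0.    -1.   ] y yaw -61.69 F [-2.  -1.  -0.8] open 0.0349
(0.5562, 0.3131, 0.002) [ 0.0367 -0.0001  0.0026]
```

View pics/s16.png

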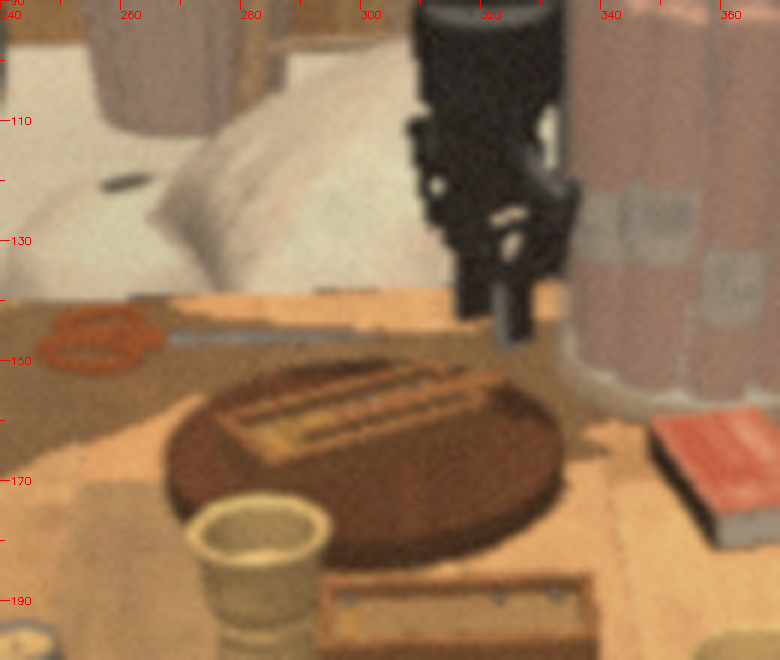

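View pics/t16.png

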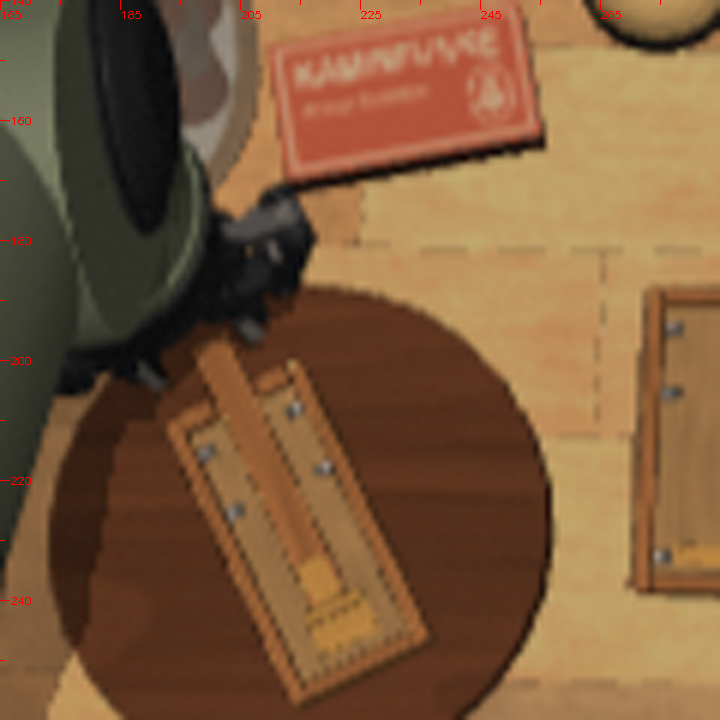

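```bash
python3 - <<'E'
from h import *
t=Cam("top")
P=np.array([t.at(c,.044) for c in [(193,211),(213.8,200),(236.2,245.8),(214.8,257.3)]]); print(P.round(4).tolist(),P.mean(0).round(4))
x=(P[0]+P[1]-P[2]-P[3])/4;print(np.degrees(np.arctan2(x[1],x[0])),np.linalg.norm(x))
print("tip",[t.at(c,.04).round(4).tolist() for c in [(198,198.5),(203.5,196)]])
o=env.observe();R=rot(o["tool_rot"])
print("finger mid at tip", t.proj([o["tcp_pos"]+R@np.array([-.026,y,-.011]) for y in(-.0175,.0175)]+[o["tcp_pos"]+R@np.array([-.026,y,.011]) for y in(-.0175,.0175)]).round(1).tolist())
E
```

```text
[[0.5261, 0.3303, 0.044], [0.5549, 0.2807, 0.044], [0.442, 0.2187, 0.044], [0.413, 0.269, 0.044]] [0.484  0.2747 0.044 ]
28.602686649350847 0.0643631381131302
tip [[0.5588, 0.3212, 0.04], [0.5655, 0.3079, 0.04]]
finger mid at tip [[190.5, 196.5], [203.6, 190.2], [194.2, 204.4], [207.3, 198.0]]
```

Emit:
play_rows(
  series=[
    {"offset": [0.02, 0, 0.005], "twist": 0, "gripper": 0.035},
    {"offset": [0.0367, 0, 0.005], "twist": 0, "gripper": 0.035},
    {"offset": [0.0367, 0, 0.005], "twist": 0, "gripper": 0.01},
    {"offset": [0.0367, 0, 0.005], "twist": 0, "gripper": 0.01},
    {"offset": [0.0367, 0, 0.005], "twist": 0, "gripper": 0.01},
    {"offset": [0.0367, 0, 0.005], "twist": 0, "gripper": 0.01},
  ],
)

```text
time: 16.62
tcp_pos: [0.5531, 0.3114, 0.0027]
tool_rot: [3.035, 1.57, 0.387]
wrist_force: [0.1, -0.8, -0.2]
opening: 0.0143
```

```bash
python3 - <<'E'
from h import *
plan((.5562,.3131,.002))
s=Cam("side"); s.crop("s17",240,90,130,110,6)
t=Cam("top"); t.crop("t17",165,140,120,120,6)
E
```

```text
t 16.62 tcp [0.5531 0.3114 0.0027] toolx [ 0.001  0.    -1.   ] y yaw -61.72 F [ 0.1 -0.8 -0.2] open 0.0143
(0.5562, 0.3131, 0.002) [ 0.0007 -0.0001 -0.0035]
```

View pics/s17.png

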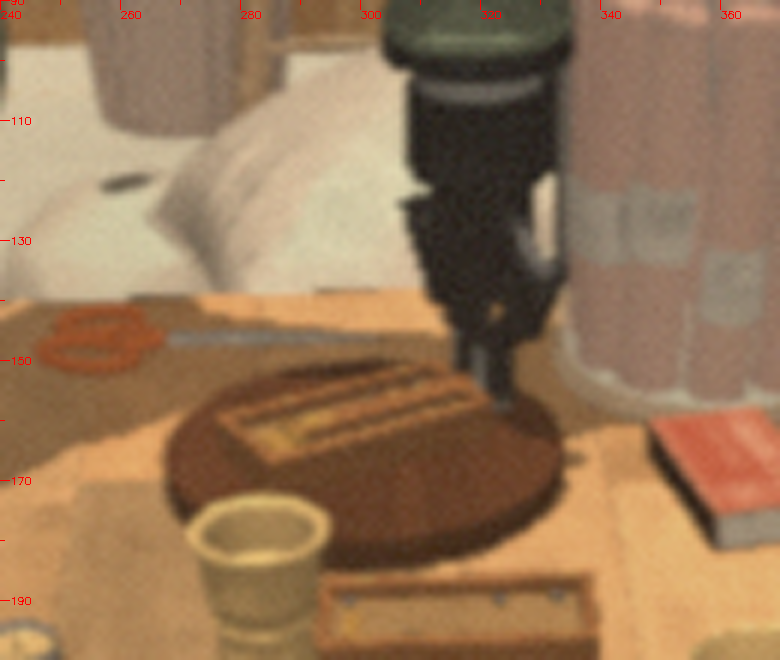

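View pics/t17.png

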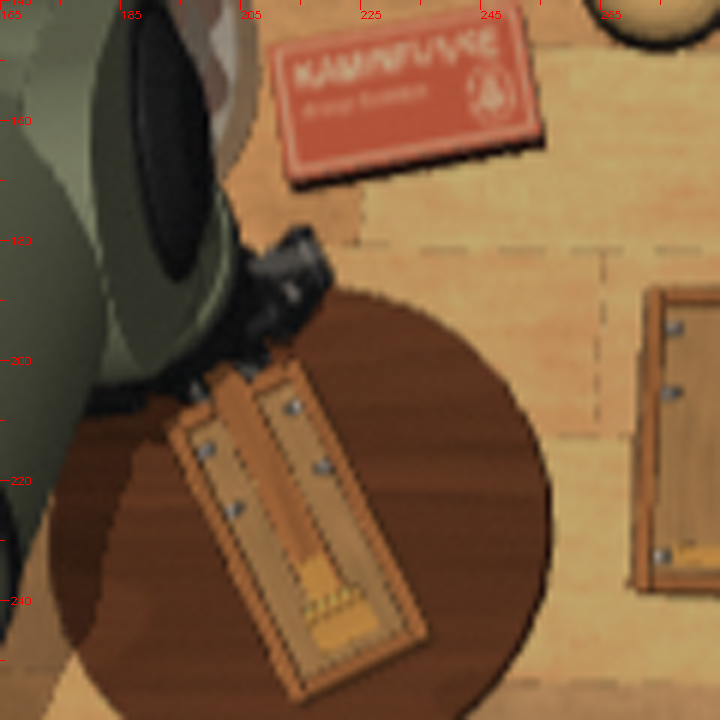

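Emit:
play_rows(
  series=[
    {"offset": [-0.0098, 0, 0.0004], "twist": 0, "gripper": 0.01},
    {"offset": [-0.0196, 0, 0.0017], "twist": 0, "gripper": 0.01},
    {"offset": [-0.0292, 0, 0.0039], "twist": 0, "gripper": 0.01},
    {"offset": [-0.0386, 0, 0.0068], "twist": 0, "gripper": 0.01},
    {"offset": [-0.0386, 0, 0.0068], "twist": 0, "gripper": 0.01},
  ],
)

```text
time: 17.35
tcp_pos: [0.547, 0.3082, 0.0418]
tool_rot: [-2.882, 1.57, 0.753]
wrist_force: [-0.6, -1.2, -1.0]
opening: 0.0142
```

```bash
python3 - <<'E'
from h import *
plan()
s=Cam("side"); s.crop("s18",240,90,130,110,6)
t=Cam("top"); t.crop("t18",165,140,120,120,6)
E
```

```text
t 17.35 tcp [0.547  0.3082 0.0418] toolx [ 0.001  0.001 -1.   ] y yaw -61.72 F [-0.6 -1.2 -1. ] open 0.0142
```

View pics/s18.png

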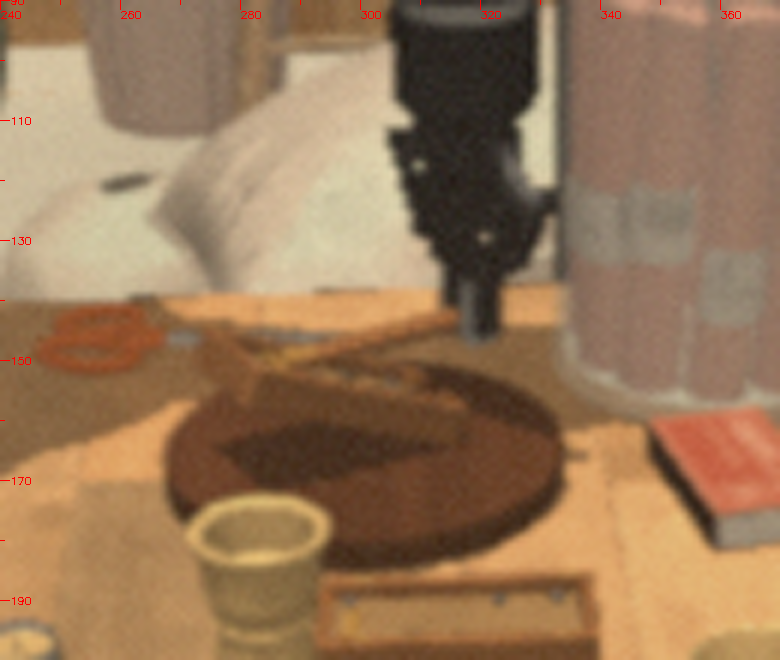

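View pics/t18.png

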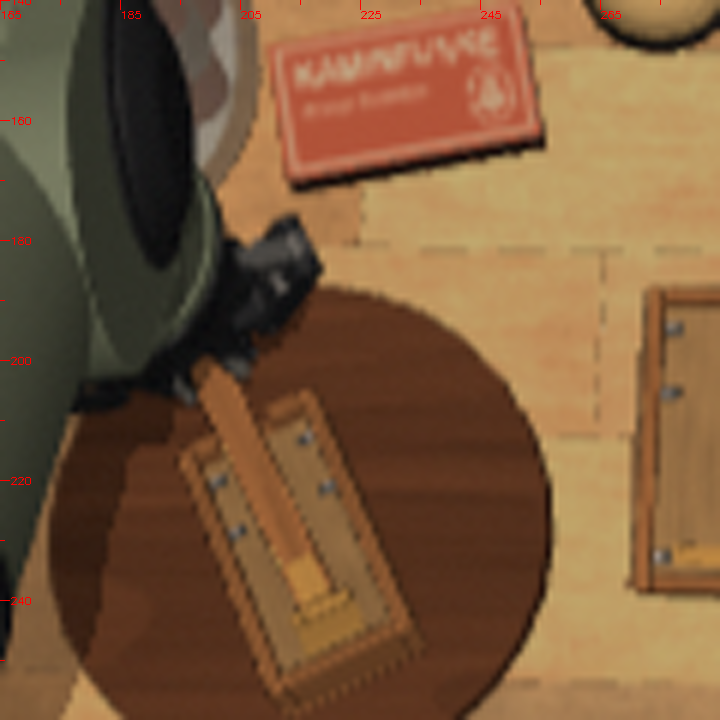

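Emit:
play_rows(
  series=[
    {"offset": [0.0188, 0, -0.005], "twist": 0, "gripper": 0.01},
    {"offset": [0.034, 0, -0.0066], "twist": 0, "gripper": 0.01},
    {"offset": [0.0392, 0, -0.0068], "twist": 0, "gripper": 0.01},
    {"offset": [0.0392, 0, -0.0068], "twist": 0, "gripper": 0.03},
    {"offset": [0.0392, 0, -0.0068], "twist": 0, "gripper": 0.035},
    {"offset": [0.0, 0, -0.0068], "twist": 0, "gripper": 0.05},
    {"offset": [-0.06, 0, -0.0068], "twist": 0, "gripper": 0.085},
    {"offset": [-0.12, 0, -0.0068], "twist": 0, "gripper": 0.085},
  ],
)

```text
time: 18.45
tcp_pos: [0.5527, 0.3111, 0.1627]
tool_rot: [0.688, 1.57, -1.96]
wrist_force: [-0.4, 1.4, 1.1]
opening: 0.0829
```

```bash
python3 - <<'E'
from h import *
plan((.5318,.1063,.13),(.5318,.1063,-.0231))
s=Cam("side"); s.crop("s19",240,90,130,110,6)
E
```

```text
t 18.45 tcp [0.5527 0.3111 0.1627] toolx [-0. -0. -1.] y yaw -61.73 F [-0.4  1.4  1.1] open 0.0829
(0.5318, 0.1063, 0.13) [0.0327 0.1705 0.1154]
(0.5318, 0.1063, -0.0231) [0.1858 0.1704 0.1153]
```

View pics/s19.png

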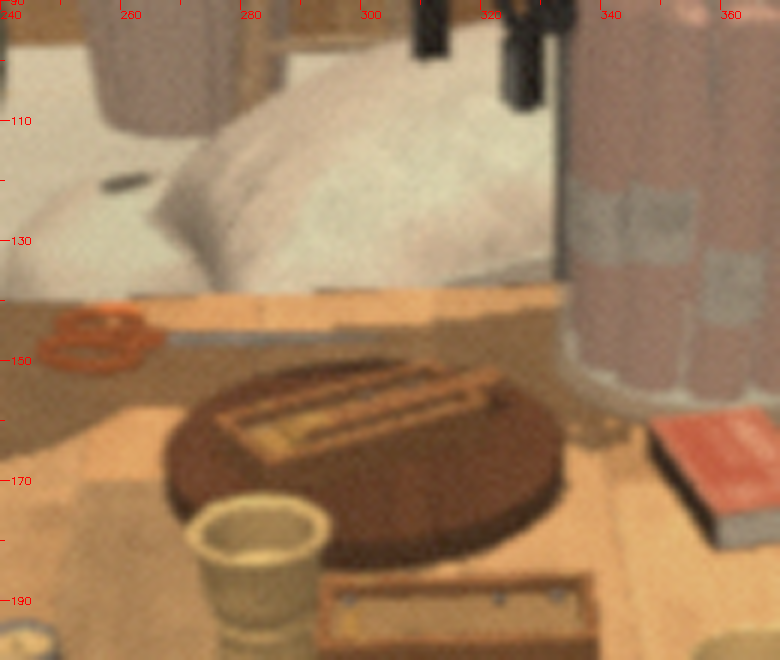

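Emit:
play_rows(
  series=[
    {"offset": [0.0, 0.04, 0.028], "twist": 7, "gripper": 0.085},
    {"offset": [0.0, 0.085, 0.058], "twist": 14, "gripper": 0.085},
    {"offset": [0.0, 0.13, 0.088], "twist": 21, "gripper": 0.085},
    {"offset": [0.03, 0.1705, 0.1154], "twist": 28.3, "gripper": 0.085},
    {"offset": [0.09, 0.1705, 0.1154], "twist": 28.3, "gripper": 0.085},
    {"offset": [0.14, 0.1705, 0.1154], "twist": 28.3, "gripper": 0.085},
    {"offset": [0.14, 0.1705, 0.1154], "twist": 28.3, "gripper": 0.085},
  ],
)

```text
time: 19.38
tcp_pos: [0.5303, 0.1056, 0.0189]
tool_rot: [0.338, 1.566, -2.804]
wrist_force: [-0.4, -0.4, 0.7]
opening: 0.0848
```

```bash
python3 - <<'E'
from h import *
plan((.5318,.1063,-.0235))
E
```

```text
t 19.38 tcp [0.5303 0.1056 0.0189] toolx [-0.004 -0.002 -1.   ] y yaw -90.06 F [-0.4 -0.4  0.7] open 0.0848
(0.5318, 0.1063, -0.0235) [ 0.0424 -0.0007 -0.0016]
```

Emit:
play_rows(
  series=[
    {"offset": [0.03, 0, -0.0005], "twist": 0, "gripper": 0.085},
    {"offset": [0.0422, 0, -0.0005], "twist": 0, "gripper": 0.085},
    {"offset": [0.0422, 0, -0.0005], "twist": 0, "gripper": 0.055},
    {"offset": [0.0422, 0, -0.0005], "twist": 0, "gripper": 0.055},
    {"offset": [0.0422, 0, -0.0005], "twist": 0, "gripper": 0.055},
    {"offset": [0.0422, 0, -0.0005], "twist": 0, "gripper": 0.055},
    {"offset": [0.0, 0, 0], "twist": 0, "gripper": 0.055},
    {"offset": [-0.06, 0, 0], "twist": 0, "gripper": 0.055},
    {"offset": [-0.12, 0, 0], "twist": 0, "gripper": 0.055},
    {"offset": [-0.14, 0, 0], "twist": 0, "gripper": 0.055},
  ],
)

```text
time: 20.62
tcp_pos: [0.5331, 0.1065, 0.1653]
tool_rot: [-2.706, 1.566, 0.435]
wrist_force: [-1.3, 0.8, -3.8]
opening: 0.0603
```

```bash
python3 - <<'E'
from h import *
plan((.4983,-.2756,.16))
E
```

```text
t 20.62 tcp [0.5331 0.1065 0.1653] toolx [ 0.004  0.002 -1.   ] y yaw -90.04 F [-1.3  0.8 -3.8] open 0.0603
(0.4983, -0.2756, 0.16) [0.0044 0.3821 0.0345]
```

Emit:
play_rows(
  series=[
    {"offset": [0.0, 0.05, 0.004], "twist": -5, "gripper": 0.055},
    {"offset": [0.0, 0.1, 0.008], "twist": -10, "gripper": 0.055},
    {"offset": [0.0, 0.15, 0.012], "twist": -15, "gripper": 0.055},
    {"offset": [0.0, 0.2, 0.016], "twist": -20, "gripper": 0.055},
    {"offset": [0.0, 0.25, 0.02], "twist": -24, "gripper": 0.055},
    {"offset": [0.0, 0.3, 0.025], "twist": -28.3, "gripper": 0.055},
    {"offset": [0.01, 0.35, 0.03], "twist": -28.3, "gripper": 0.055},
    {"offset": [0.05, 0.3821, 0.0335], "twist": -28.3, "gripper": 0.055},
    {"offset": [0.09, 0.3821, 0.0335], "twist": -28.3, "gripper": 0.055},
    {"offset": [0.09, 0.3821, 0.0335], "twist": -28.3, "gripper": 0.055},
  ],
)

```text
time: 21.88
tcp_pos: [0.4969, -0.2754, 0.0701]
tool_rot: [-0.814, 1.567, 2.82]
wrist_force: [0.2, 0.2, -1.8]
opening: 0.0601
```

```bash
python3 - <<'E'
from h import *
plan((.4983,-.2756,.0068))
s=Cam("side"); s.crop("s20",240,190,120,120,6)
t=Cam("top"); t.crop("t20",390,180,110,110,6)
E
```

```text
t 21.88 tcp [ 0.4969 -0.2754  0.0701] toolx [-0.003  0.001 -1.   ] y yaw -61.77 F [ 0.2  0.2 -1.8] open 0.0601
(0.4983, -0.2756, 0.0068) [ 0.0633  0.001  -0.0013]
```

View pics/s20.png

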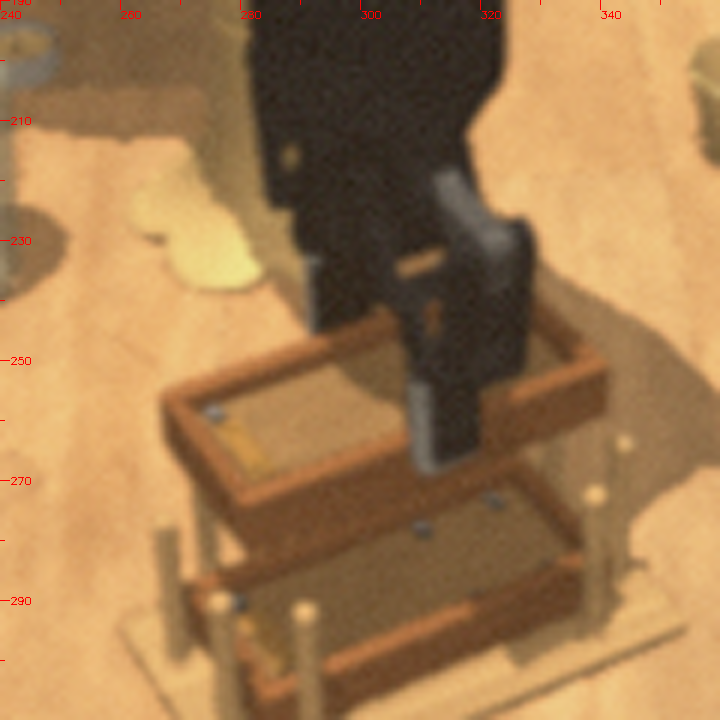

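Emit:
play_rows(
  series=[
    {"offset": [0.02, 0, -0.0005], "twist": 0, "gripper": 0.055},
    {"offset": [0.035, 0, -0.0005], "twist": 0, "gripper": 0.055},
    {"offset": [0.045, 0, -0.0005], "twist": 0, "gripper": 0.055},
    {"offset": [0.045, 0, -0.0005], "twist": 0, "gripper": 0.055},
  ],
)

```text
time: 22.48
tcp_pos: [0.4983, -0.2753, 0.0252]
tool_rot: [-0.791, 1.569, 2.844]
wrist_force: [0.1, 0.2, -2.0]
opening: 0.0602
```

```bash
python3 - <<'E'
from h import *
plan((.4983,-.2756,.0068))
s=Cam("side"); s.crop("s21",240,190,120,120,6)
E
```

```text
t 22.48 tcp [ 0.4983 -0.2753  0.0252] toolx [-0.001  0.    -1.   ] y yaw -61.73 F [ 0.1  0.2 -2. ] open 0.0602
(0.4983, -0.2756, 0.0068) [0.0184 0.0003 0.0002]
```

View pics/s21.png

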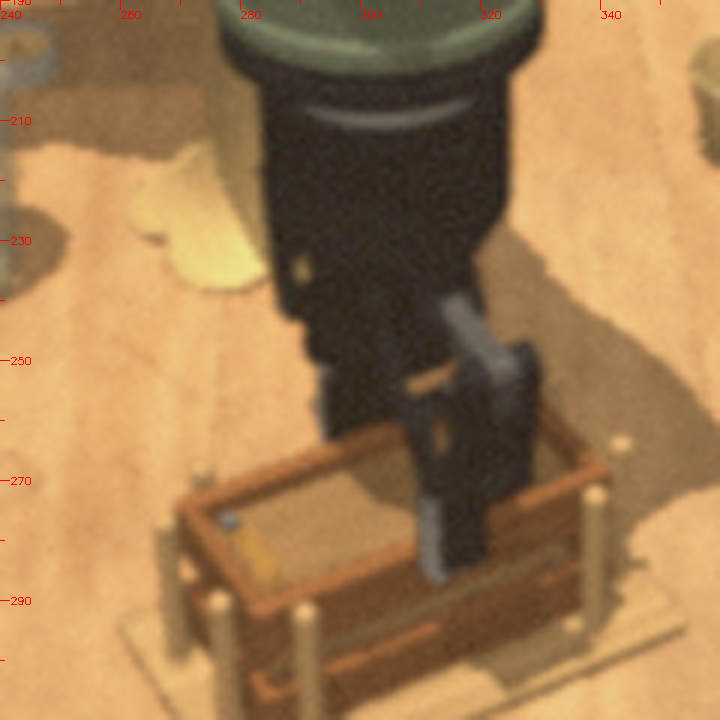

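In between the dowels without contact. I'll lower the rest of the way, release and lift.

Emit:
play_rows(
  series=[
    {"offset": [0.01, 0, 0], "twist": 0, "gripper": 0.055},
    {"offset": [0.018, 0, 0], "twist": 0, "gripper": 0.055},
    {"offset": [0.0185, 0, 0], "twist": 0, "gripper": 0.055},
    {"offset": [0.0185, 0, 0], "twist": 0, "gripper": 0.055},
    {"offset": [0.0185, 0, 0], "twist": 0, "gripper": 0.085},
    {"offset": [0.0185, 0, 0], "twist": 0, "gripper": 0.085},
    {"offset": [0.0185, 0, 0], "twist": 0, "gripper": 0.085},
    {"offset": [-0.03, 0, 0], "twist": 0, "gripper": 0.085},
    {"offset": [-0.09, 0, 0], "twist": 0, "gripper": 0.085},
    {"offset": [-0.13, 0, 0], "twist": 0, "gripper": 0.085},
  ],
)

```text
time: 23.78
tcp_pos: [0.4991, -0.2757, 0.1582]
tool_rot: [2.17, 1.569, -0.478]
wrist_force: [0.2, 0.2, 0.4]
opening: 0.0849
```

```bash
python3 - <<'E'
from h import *
plan((.487,.1,.16),(.5525,.3111,.16))
s=Cam("side"); s.crop("s22",240,190,120,120,6)
E
```

```text
t 23.77 tcp [ 0.4991 -0.2757  0.1582] toolx [ 0.001 -0.001 -1.   ] y yaw -61.73 F [0.2 0.2 0.4] open 0.0849
(0.487, 0.1, 0.16) [-0.0021 -0.3366 -0.1673]
(0.5525, 0.3111, 0.16) [-0.0021 -0.4915 -0.325 ]
```

View pics/s22.png

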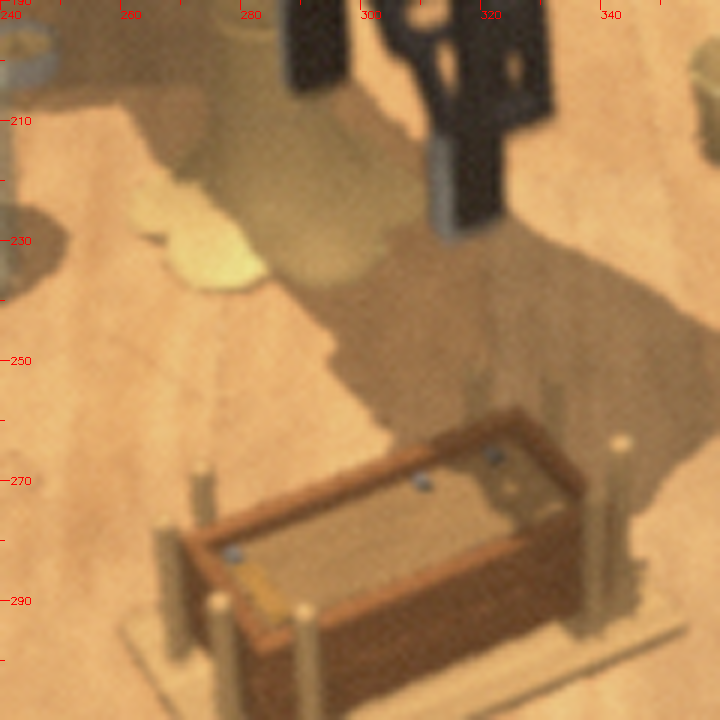

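Emit:
play_rows(
  series=[
    {"offset": [-0.002, -0.05, -0.033], "twist": 0, "gripper": 0.06},
    {"offset": [-0.002, -0.1, -0.066], "twist": 0, "gripper": 0.035},
    {"offset": [-0.002, -0.15, -0.099], "twist": 0, "gripper": 0.035},
    {"offset": [-0.002, -0.2, -0.132], "twist": 0, "gripper": 0.035},
    {"offset": [-0.002, -0.25, -0.165], "twist": 0, "gripper": 0.035},
    {"offset": [-0.002, -0.3, -0.198], "twist": 0, "gripper": 0.035},
    {"offset": [-0.002, -0.35, -0.231], "twist": 0, "gripper": 0.035},
    {"offset": [-0.002, -0.4, -0.264], "twist": 0, "gripper": 0.035},
    {"offset": [0.0, -0.45, -0.297], "twist": 0, "gripper": 0.035},
    {"offset": [0.05, -0.4915, -0.325], "twist": 0, "gripper": 0.035},
  ],
)

```text
time: 25.08
tcp_pos: [0.5527, 0.3096, 0.113]
tool_rot: [-2.916, 1.566, 0.721]
wrist_force: [1.0, -0.6, -0.3]
opening: 0.0353
```

Emit:
play_rows(
  series=[
    {"offset": [0.03, 0, 0], "twist": 0, "gripper": 0.035},
    {"offset": [0.06, 0, 0], "twist": 0, "gripper": 0.035},
    {"offset": [0.06, 0, 0], "twist": 0, "gripper": 0.035},
  ],
)

```text
time: 25.45
tcp_pos: [0.5505, 0.3049, 0.0499]
tool_rot: [0.157, 1.567, -2.491]
wrist_force: [0.9, -0.1, 0.8]
opening: 0.035
```

```bash
python3 - <<'E'
from h import *
plan((.5528,.3112,.0027))
s=Cam("side"); s.crop("s23",240,90,130,110,6)
t=Cam("top"); t.crop("t23",165,140,120,120,6)
yr=.1763
for th in (30,40,50,60,65,70,75,80,85,90):
    a=np.radians(th); h=.1*np.sin(a)+.0168*np.cos(a)+.0015
    S=(h+.0052*np.cos(a)-.022)/np.sin(a); yh=yr-S*np.cos(a)-.0052*np.sin(a)
    b=np.radians(max(0,th-60)); print(th,"leg grip y,z",round(yh+.113*np.cos(b),4),round(h-.113*np.sin(b),4),"TCPz",round(h-.113*np.sin(b)-.036,4))
E
```

```text
t 25.45 tcp [0.5505 0.3049 0.0499] toolx [-0.003 -0.002 -1.   ] y yaw -61.72 F [ 0.9 -0.1  0.8] open 0.035
(0.5528, 0.3112, 0.0027) [ 0.0472 -0.0045 -0.0052]
30 leg grip y,z 0.2026 0.066 TCPz 0.03
40 leg grip y,z 0.2137 0.0786 TCPz 0.0426
50 leg grip y,z 0.2264 0.0889 TCPz 0.0529
60 leg grip y,z 0.2403 0.0965 TCPz 0.0605
65 leg grip y,z 0.2471 0.0894 TCPz 0.0534
70 leg grip y,z 0.2532 0.0816 TCPz 0.0456
75 leg grip y,z 0.2585 0.0732 TCPz 0.0372
80 leg grip y,z 0.2629 0.0642 TCPz 0.0282
85 leg grip y,z 0.2664 0.0548 TCPz 0.0188
90 leg grip y,z 0.269 0.045 TCPz 0.009
```

View pics/t23.png

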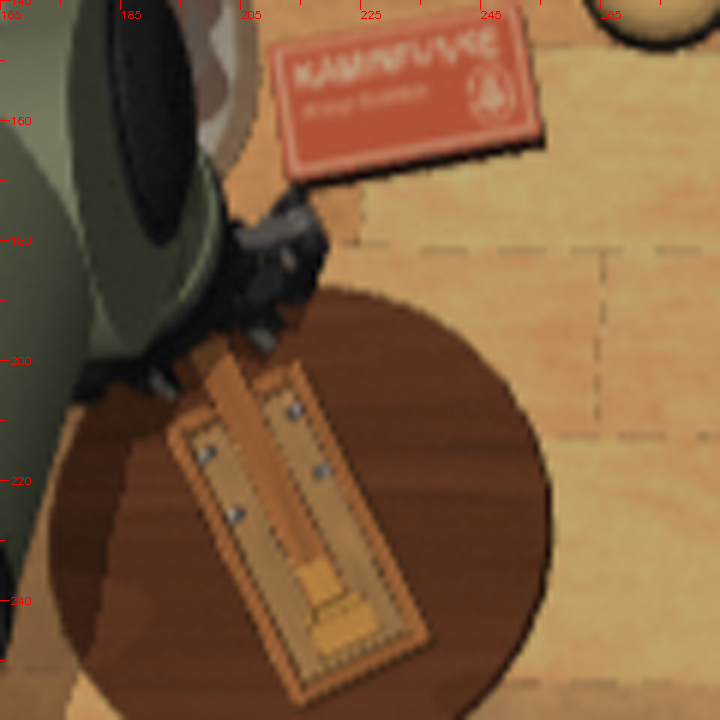

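Emit:
play_rows(
  series=[
    {"offset": [0.02, -0.0045, -0.005], "twist": 0, "gripper": 0.035},
    {"offset": [0.0472, -0.0045, -0.005], "twist": 0, "gripper": 0.035},
    {"offset": [0.0472, -0.0045, -0.005], "twist": 0, "gripper": 0.01},
    {"offset": [0.0472, -0.0045, -0.005], "twist": 0, "gripper": 0.01},
    {"offset": [0.0472, -0.0045, -0.005], "twist": 0, "gripper": 0.01},
    {"offset": [0.0472, -0.0045, -0.005], "twist": 0, "gripper": 0.01},
  ],
)

```text
time: 26.3
tcp_pos: [0.5544, 0.3122, 0.0053]
tool_rot: [-3.128, 1.569, 0.507]
wrist_force: [1.1, -0.1, -0.5]
opening: 0.0142
```

Emit:
play_rows(
  series=[
    {"offset": [-0.02, 0, 0], "twist": 0, "gripper": 0.01},
    {"offset": [-0.05, 0, 0], "twist": 0, "gripper": 0.01},
    {"offset": [-0.09, 0, 0], "twist": 0, "gripper": 0.01},
    {"offset": [-0.11, 0, 0], "twist": 0, "gripper": 0.01},
    {"offset": [-0.11, 0, 0], "twist": 0, "gripper": 0.01},
  ],
)

```text
time: 26.92
tcp_pos: [0.5543, 0.3125, 0.1159]
tool_rot: [-2.895, 1.568, 0.74]
wrist_force: [0.4, -0.4, -4.0]
opening: 0.0142
```

```bash
python3 - <<'E'
from h import *
plan((.487,.18,.11),(.487,.18,.05))
s=Cam("side"); s.crop("s24",240,70,130,110,6)
E
```

```text
t 26.93 tcp [0.5543 0.3125 0.1159] toolx [ 0.002  0.002 -1.   ] y yaw -61.7 F [ 0.4 -0.4 -4. ] open 0.0142
(0.487, 0.18, 0.11) [0.0056 0.0847 0.1221]
(0.487, 0.18, 0.05) [0.0656 0.0848 0.1222]
```

View pics/s24.png

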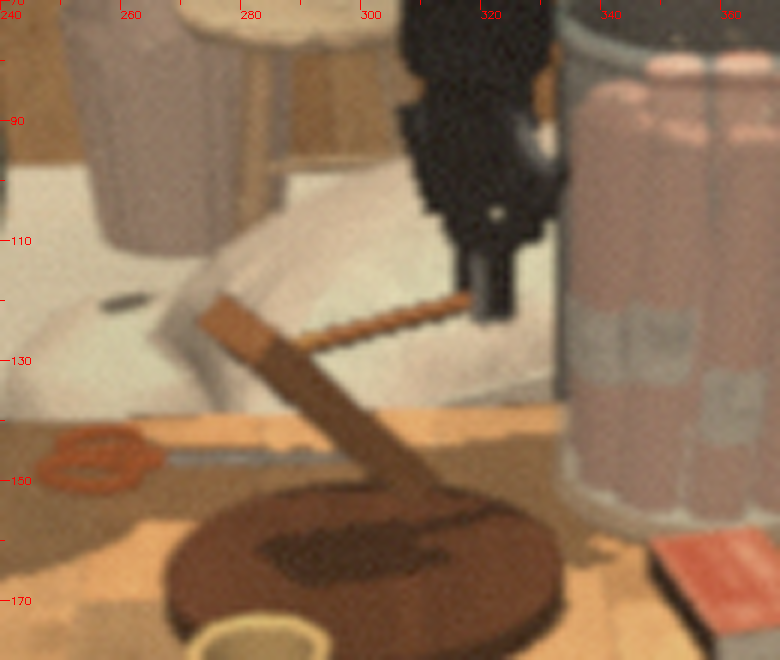

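```bash
python3 - <<'E'
from h import *
plan((.487,.20,.116))
E
```

```text
t 26.98 tcp [0.5536 0.3122 0.1144] toolx [-0.  0. -1.] y yaw -61.7 F [ 0.   0.7 -2.7] open 0.0139
(0.487, 0.2, 0.116) [-0.0016  0.0672  0.1118]
```

Emit:
play_rows(
  series=[
    {"offset": [-0.005, 0.01, 0.016], "twist": -8, "gripper": 0.01},
    {"offset": [-0.005, 0.02, 0.032], "twist": -16, "gripper": 0.01},
    {"offset": [-0.005, 0.03, 0.048], "twist": -24, "gripper": 0.01},
    {"offset": [-0.005, 0.04, 0.064], "twist": -32, "gripper": 0.01},
    {"offset": [-0.005, 0.05, 0.08], "twist": -40, "gripper": 0.01},
    {"offset": [-0.005, 0.059, 0.096], "twist": -48, "gripper": 0.01},
    {"offset": [-0.005, 0.0672, 0.1118], "twist": -56, "gripper": 0.01},
    {"offset": [-0.005, 0.0672, 0.1118], "twist": -61.7, "gripper": 0.01},
    {"offset": [-0.005, 0.0672, 0.1118], "twist": -61.7, "gripper": 0.01},
  ],
)

```text
time: 28.1
tcp_pos: [0.4867, 0.1995, 0.1186]
tool_rot: [-1.317, 1.569, -2.889]
wrist_force: [-0.1, -0.3, -1.7]
opening: 0.0137
```

```bash
python3 - <<'E'
from h import *
plan((.487,.20,.0645),(.487,.22,.0645))
s=Cam("side"); s.crop("s25",240,70,130,110,6)
t=Cam("top"); t.crop("t25",165,140,130,120,6)
E
```

```text
t 28.1 tcp [0.4867 0.1995 0.1186] toolx [-0.002 -0.    -1.   ] y yaw -0.06 F [-0.1 -0.3 -1.7] open 0.0137
(0.487, 0.2, 0.0645) [ 0.0541  0.0004 -0.0005]
(0.487, 0.22, 0.0645) [ 0.054   0.0004 -0.0205]
```

View pics/s25.png

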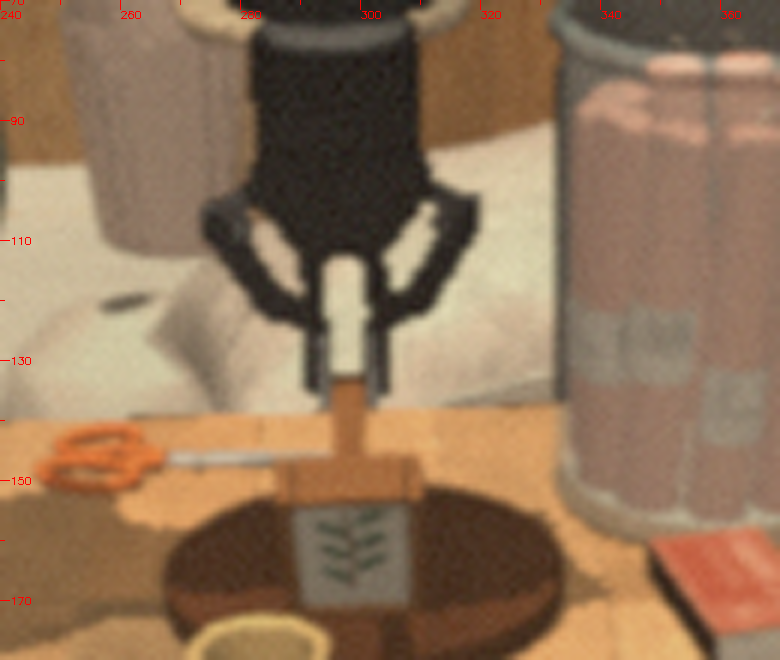

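View pics/t25.png

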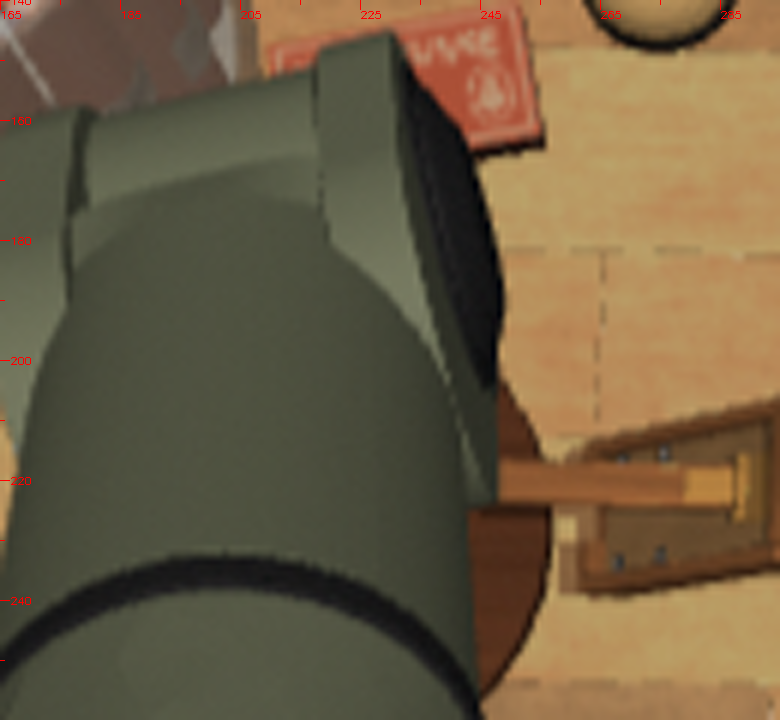

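```bash
python3 - <<'E'
from h import *
t=Cam("top"); s=Cam("side")
for th in (30,40,50,55,60):
    a=np.radians(th); y=.0865+.1*np.cos(a)+.0052*np.sin(a); z=.1546-.1*np.sin(a)+.0052*np.cos(a)
    fy=.0865+.1*np.cos(a)-.0168*np.sin(a); fz=.1546-.1*np.sin(a)-.0168*np.cos(a)
    ty=.0865-.03*np.cos(a)-.0168*np.sin(a); tz=.1546+.03*np.sin(a)-.0168*np.cos(a)
    by=.0865-.03*np.cos(a)+.0052*np.sin(a); bz=.1546+.03*np.sin(a)+.0052*np.cos(a)
    print(th,t.proj([.487,y,z]).round(1),"side foot front",s.proj([.487,fy,fz]).round(1),"front top",s.proj([.487,ty,tz]).round(1),"back top",s.proj([.487,by,bz]).round(1))
E
```

```text
30 [[251.3 223.4]] side foot front [[298.5 159.4]] front top [[297.6 155.8]] back top [[297.3 147. ]]
40 [[256.1 224.5]] side foot front [[298.7 165.5]] front top [[297.5 153.6]] back top [[297.2 145. ]]
50 [[261.6 225.5]] side foot front [[298.9 171.1]] front top [[297.4 151.2]] back top [[297.2 143.2]]
55 [[264.6 226. ]] side foot front [[299.  173.7]] front top [[297.4 150. ]] back top [[297.2 142.3]]
60 [[267.8 226.4]] side foot front [[299.  176.2]] front top [[297.3 148.8]] back top [[297.1 141.6]]
```

Emit:
play_rows(
  series=[
    {"offset": [0.03, 0, 0], "twist": 0, "gripper": 0.01},
    {"offset": [0.054, 0, 0], "twist": 0, "gripper": 0.01},
    {"offset": [0.064, 0, -0.01], "twist": 0, "gripper": 0.01},
    {"offset": [0.065, 0, -0.026], "twist": 0, "gripper": 0.01},
    {"offset": [0.062, 0, -0.034], "twist": 0, "gripper": 0.01},
    {"offset": [0.058, 0, -0.04], "twist": 0, "gripper": 0.01},
    {"offset": [0.058, 0, -0.04], "twist": 0, "gripper": 0.01},
  ],
)

```text
time: 29.18
tcp_pos: [0.4875, 0.2398, 0.0624]
tool_rot: [0.999, 1.57, -0.572]
wrist_force: [-0.3, -6.8, 0.4]
opening: 0.0138
```

```bash
python3 - <<'E'
from h import *
plan((.487,.253,.0456))
s=Cam("side"); s.crop("s26",240,90,130,110,6)
t=Cam("top"); t.crop("t26",165,140,130,120,6)
E
```

```text
t 29.18 tcp [0.4875 0.2398 0.0624] toolx [ 0.001 -0.    -1.   ] y yaw -0.01 F [-0.3 -6.8  0.4] open 0.0138
(0.487, 0.253, 0.0456) [ 0.0168 -0.0005 -0.0132]
```

View pics/s26.png

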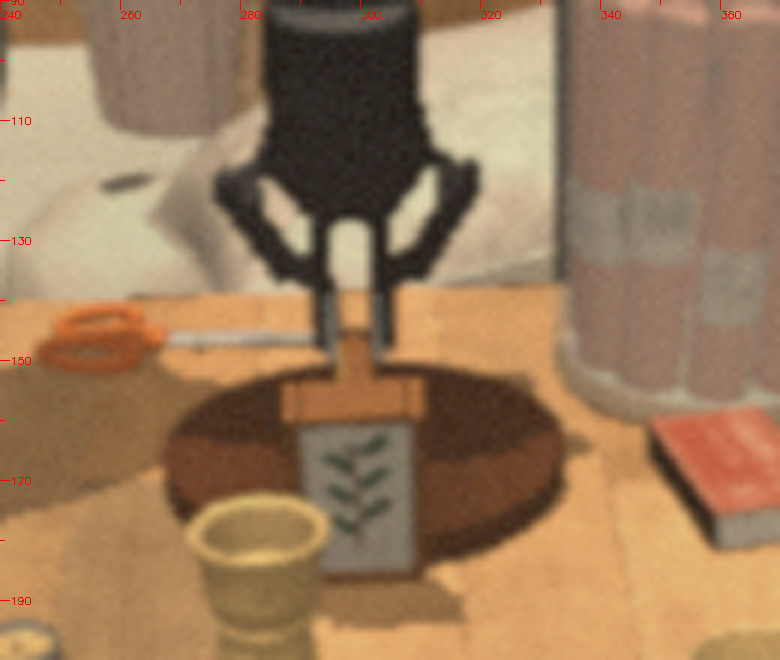

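View pics/t26.png

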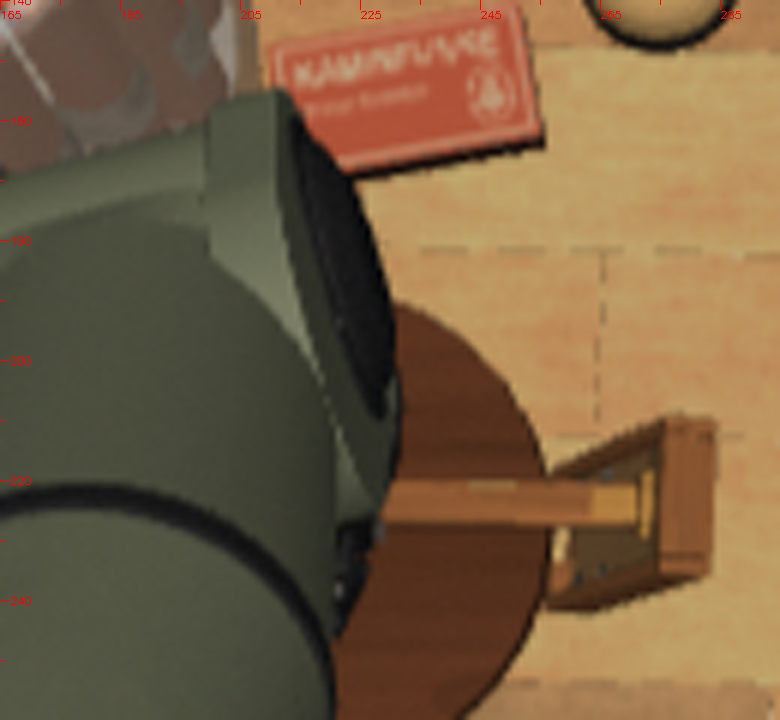

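Emit:
play_rows(
  series=[
    {"offset": [0.005, 0, -0.004], "twist": 0, "gripper": 0.01},
    {"offset": [0.009, 0, -0.0075], "twist": 0, "gripper": 0.01},
    {"offset": [0.013, 0, -0.0105], "twist": 0, "gripper": 0.01},
    {"offset": [0.0168, 0, -0.0135], "twist": 0, "gripper": 0.01},
    {"offset": [0.0168, 0, -0.0135], "twist": 0, "gripper": 0.01},
  ],
)

```text
time: 29.9
tcp_pos: [0.487, 0.2529, 0.0451]
tool_rot: [-0.52, 1.57, -2.092]
wrist_force: [-1.5, -6.1, -1.9]
opening: 0.014
```

```bash
python3 - <<'E'
from h import *
plan((.487,.253,.0456))
s=Cam("side"); s.crop("s27",240,90,130,110,6)
t=Cam("top"); t.crop("t27",165,140,130,120,6)
E
```

```text
t 29.9 tcp [0.487  0.2529 0.0451] toolx [-0.001 -0.001 -1.   ] y yaw -0.04 F [-1.5 -6.1 -1.9] open 0.014
(0.487, 0.253, 0.0456) [-0.0005  0.     -0.0001]
```

View pics/s27.png

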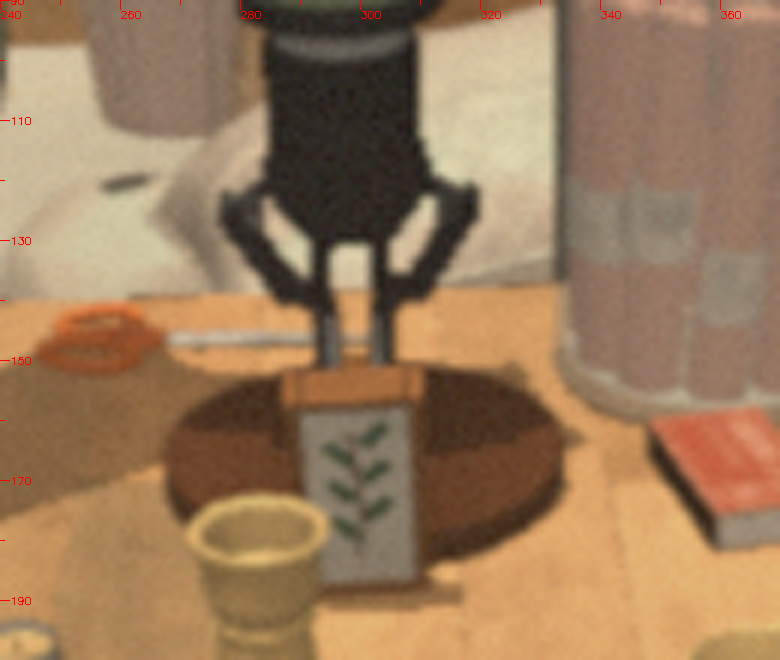

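View pics/t27.png

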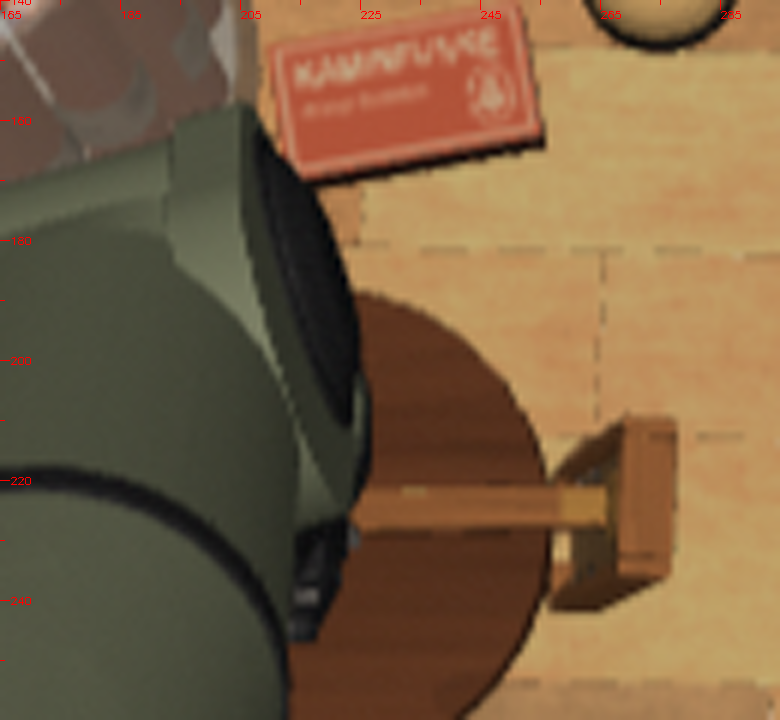

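Emit:
play_rows(
  series=[
    {"offset": [0.004, 0, -0.003], "twist": 0, "gripper": 0.01},
    {"offset": [0.0079, 0, -0.0058], "twist": 0, "gripper": 0.01},
    {"offset": [0.0125, 0, -0.008], "twist": 0, "gripper": 0.01},
    {"offset": [0.0169, 0, -0.0105], "twist": 0, "gripper": 0.01},
    {"offset": [0.0216, 0, -0.0125], "twist": 0, "gripper": 0.01},
    {"offset": [0.0263, 0, -0.014], "twist": 0, "gripper": 0.01},
    {"offset": [0.031, 0, -0.0155], "twist": 0, "gripper": 0.01},
    {"offset": [0.031, 0, -0.0155], "twist": 0, "gripper": 0.01},
  ],
)

```text
time: 31.0
tcp_pos: [0.487, 0.2689, 0.0133]
tool_rot: [-1.233, 1.57, -2.804]
wrist_force: [-1.7, 1.3, 2.1]
opening: 0.0135
```

```bash
python3 - <<'E'
from h import *
plan((.487,.269,.009))
s=Cam("side"); s.crop("s28",240,90,130,110,6)
t=Cam("top"); t.crop("t28",165,140,130,120,6)
E
```

```text
t 31.0 tcp [0.487  0.2689 0.0133] toolx [-0.001 -0.    -1.   ] y yaw -0.01 F [-1.7  1.3  2.1] open 0.0135
(0.487, 0.269, 0.009) [ 0.0043  0.     -0.0001]
```

View pics/s28.png

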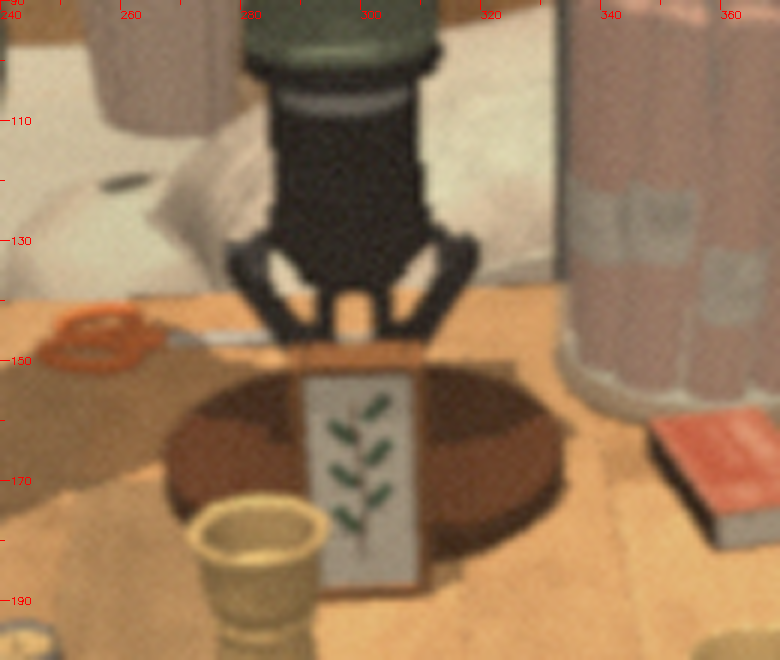

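View pics/t28.png

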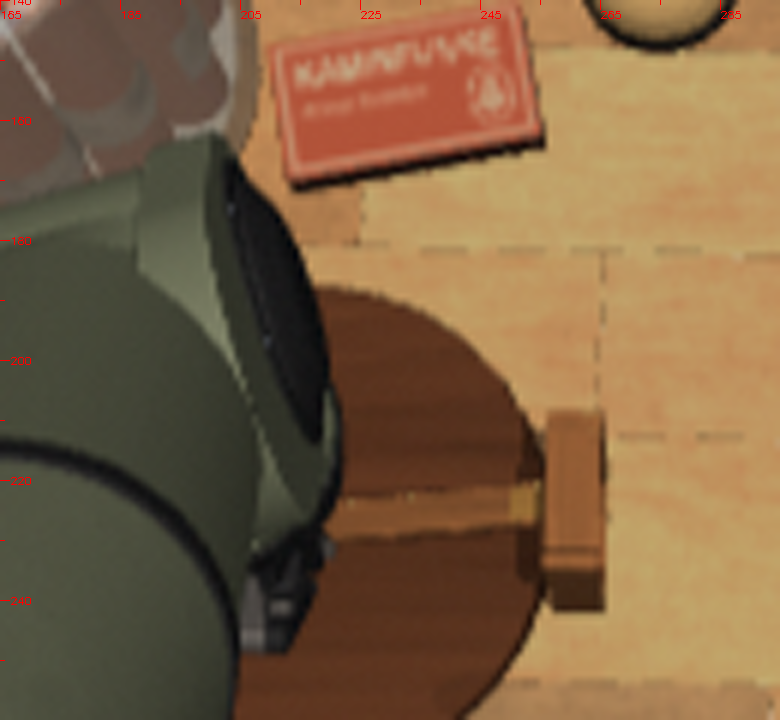

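```bash
python3 - <<'E'
import numpy as np
yf=.225
def pinch(th):
    a=np.radians(th);b=a-np.radians(60)
    if th>=90: hy=-.1*np.cos(a)-.0052*np.sin(a); hz=.1*np.sin(a)-.0052*np.cos(a)
    else: # front edge pivot, located at -22mm
        hy=-.022-.1*np.cos(a)+.0168*np.sin(a); hz=.1*np.sin(a)+.0168*np.cos(a)
    return yf+hy+.113*np.cos(b), .022+hz-.113*np.sin(b)-.036
for th in (86,88,90,93,96,99,102,104,106,108): print(th,np.round(pinch(th),4))
E
```

```text
86 [0.3143 0.0374]
88 [0.3161 0.0335]
90 [0.3177 0.0295]
93 [0.3198 0.0246]
96 [0.3217 0.0196]
99 [0.3233 0.0145]
102 [0.3247 0.0093]
104 [0.3254 0.0058]
106 [0.3261 0.0023]
108 [ 0.3266 -0.0013]
```

Emit:
play_rows(
  series=[
    {"offset": [-0.015, 0, 0], "twist": 0, "gripper": 0.01},
    {"offset": [-0.034, 0, 0], "twist": 0, "gripper": 0.01},
    {"offset": [-0.036, 0, -0.015], "twist": 0, "gripper": 0.01},
    {"offset": [-0.036, 0, -0.035], "twist": 0, "gripper": 0.01},
    {"offset": [-0.036, 0, -0.049], "twist": 0, "gripper": 0.01},
    {"offset": [-0.036, 0, -0.049], "twist": 0, "gripper": 0.01},
  ],
)

```text
time: 31.85
tcp_pos: [0.4868, 0.3193, 0.0493]
tool_rot: [-1.875, 1.57, 2.839]
wrist_force: [0.1, 0.8, -0.6]
opening: 0.0132
```

```bash
python3 - <<'E'
from h import *
plan()
s=Cam("side"); s.crop("s29",240,70,130,110,6)
t=Cam("top"); t.crop("t29",165,140,130,120,6)
E
```

```text
t 31.85 tcp [0.4868 0.3193 0.0493] toolx [-0.  0. -1.] y yaw 0.11 F [ 0.1  0.8 -0.6] open 0.0132
```

View pics/s29.png

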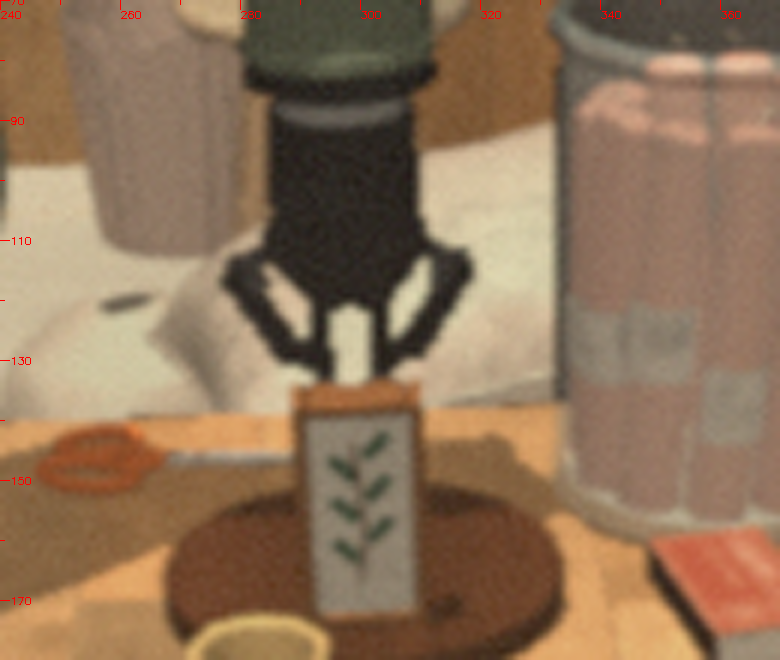

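View pics/t29.png

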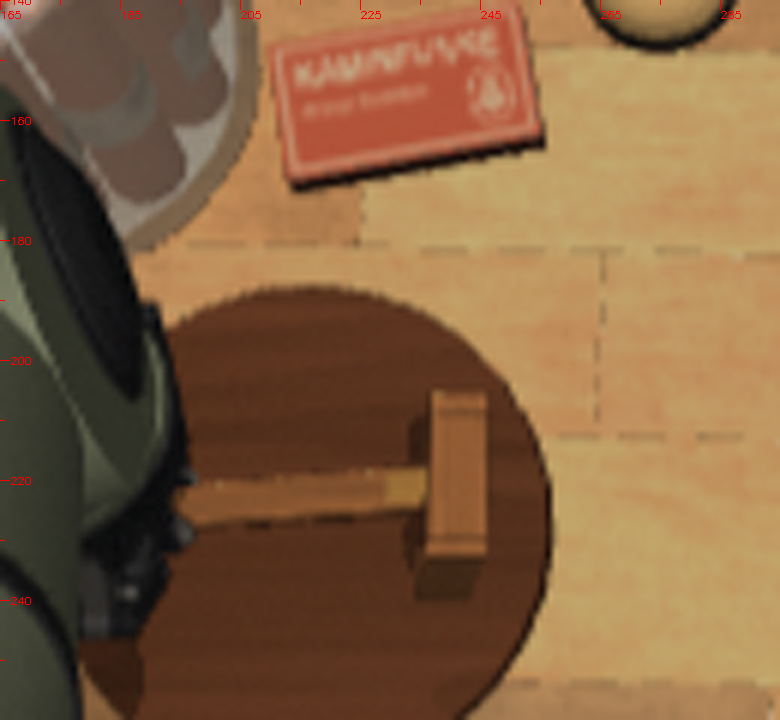

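Emit:
play_rows(
  series=[
    {"offset": [0.008, 0, 0], "twist": 0, "gripper": 0.01},
    {"offset": [0.0133, 0, 0], "twist": 0, "gripper": 0.01},
    {"offset": [0.0183, 0, -0.001], "twist": 0, "gripper": 0.01},
    {"offset": [0.0247, 0, -0.003], "twist": 0, "gripper": 0.01},
    {"offset": [0.0297, 0, -0.0048], "twist": 0, "gripper": 0.01},
    {"offset": [0.0297, 0, -0.0048], "twist": 0, "gripper": 0.01},
  ],
)

```text
time: 32.7
tcp_pos: [0.4873, 0.3227, 0.0196]
tool_rot: [0.137, 1.571, -1.434]
wrist_force: [3.0, 0.6, 2.3]
opening: 0.0134
```

```bash
python3 - <<'E'
from h import *
plan()
s=Cam("side"); s.crop("s30",240,70,130,110,6)
t=Cam("top"); t.crop("t30",165,140,130,120,6)
E
```

```text
t 32.7 tcp [0.4873 0.3227 0.0196] toolx [ 0. -0. -1.] y yaw 0.01 F [3.  0.6 2.3] open 0.0134
```

View pics/s30.png

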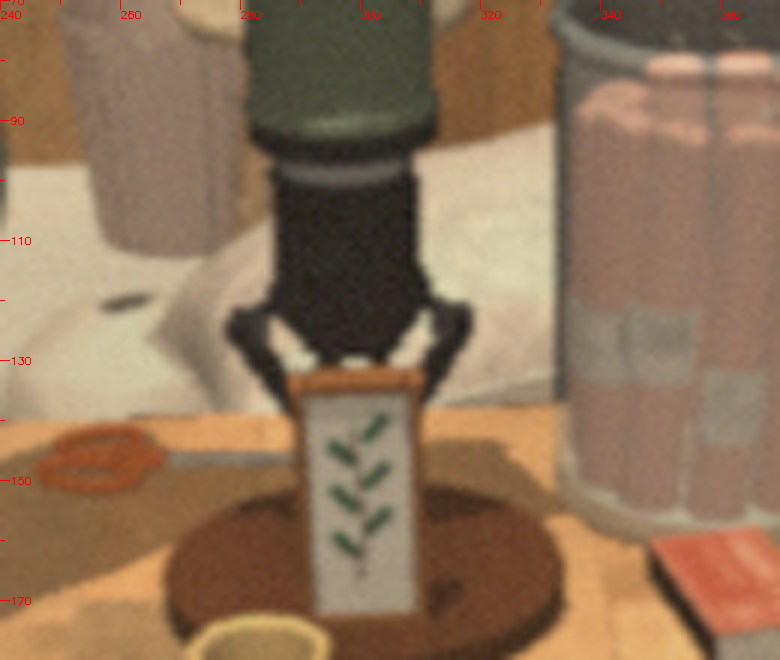

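View pics/t30.png

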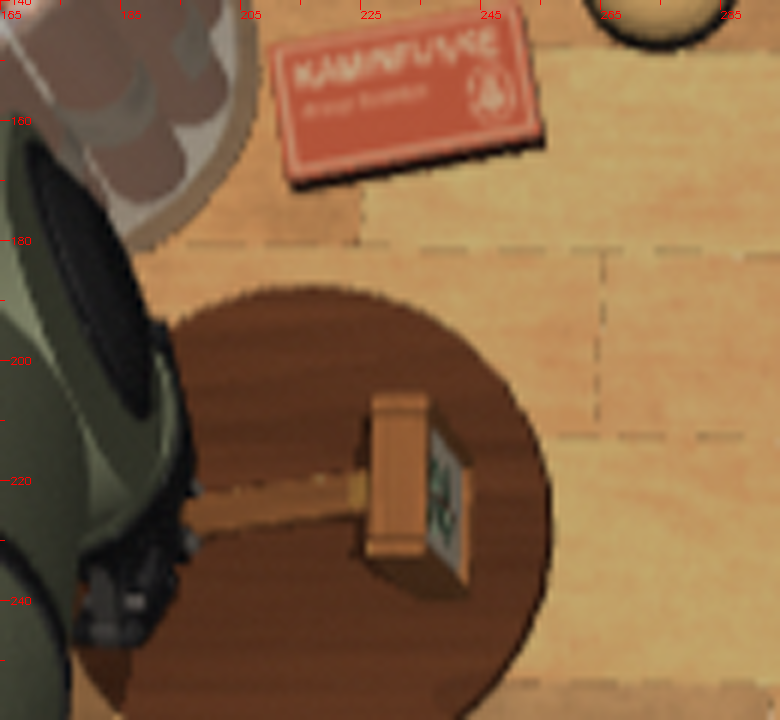

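Emit:
play_rows(
  series=[
    {"offset": [0.003, 0, -0.001], "twist": 0, "gripper": 0.01},
    {"offset": [0.006, 0, -0.0018], "twist": 0, "gripper": 0.01},
    {"offset": [0.0103, 0, -0.003], "twist": 0, "gripper": 0.01},
    {"offset": [0.0135, 0, -0.0037], "twist": 0, "gripper": 0.01},
    {"offset": [0.0135, 0, -0.0037], "twist": 0, "gripper": 0.01},
  ],
)

```text
time: 33.42
tcp_pos: [0.4872, 0.3264, 0.0062]
tool_rot: [-0.484, 1.571, -2.055]
wrist_force: [1.9, -0.0, 1.1]
opening: 0.0132
```

```bash
python3 - <<'E'
from h import *
plan()
s=Cam("side"); s.crop("s31",240,70,130,110,6)
t=Cam("top"); t.crop("t31",165,140,130,120,6)
E
```

```text
t 33.42 tcp [0.4872 0.3264 0.0062] toolx [-0. -0. -1.] y yaw -0.0 F [ 1.9 -0.   1.1] open 0.0132
```

View pics/s31.png

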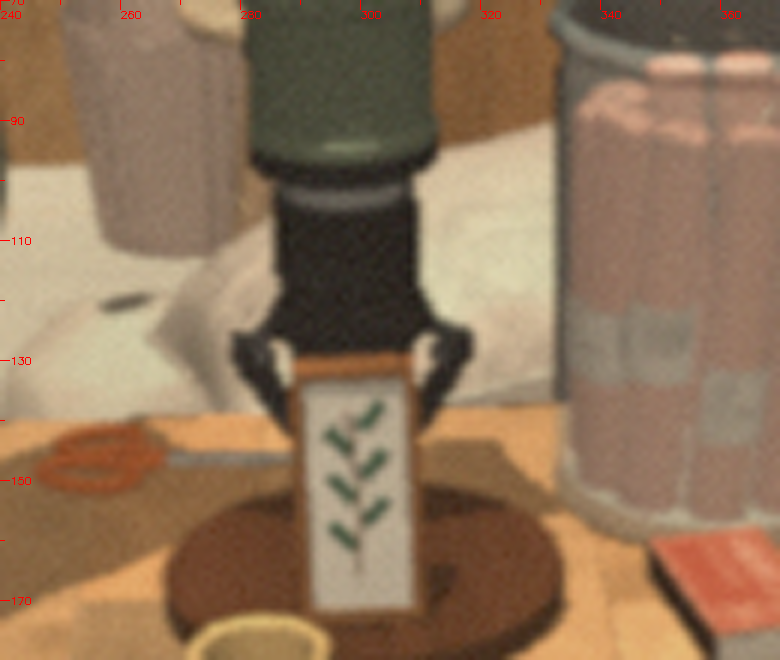

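View pics/t31.png

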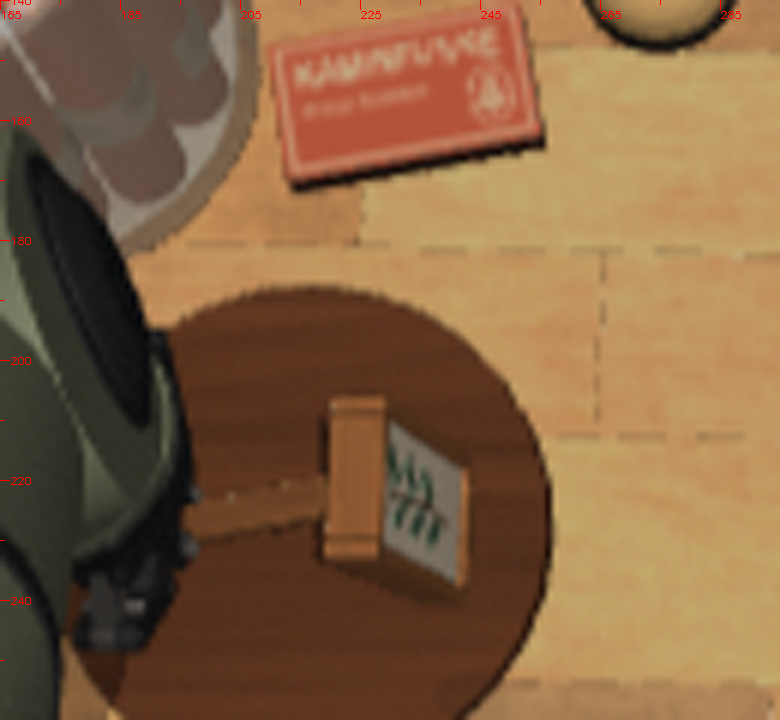

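```bash
python3 - <<'E'
from h import *
t=Cam("top")
for lean in (14,17,20,23,26):
    l=np.radians(lean); 
    zf=.022+.022*np.sin(l); zt=zf+.13*np.cos(l)
    f=t.at((243,227),zf); 
    ys=f[1]+.13*np.sin(l); 
    print(lean,f.round(4),"top front proj",t.proj([f[0],ys,zt]).round(1),"back top",t.proj([f[0],ys+.022*np.cos(l),zt-.022*np.sin(l)]).round(1), "leg open est: pinch pt rel hinge")
    bf=np.array([f[1]+.022*np.cos(l),.022]); # back foot edge y,z
    th=np.pi/2+l
    h=bf+np.array([-.1*np.cos(th)-.0052*np.sin(th), .1*np.sin(th)-.0052*np.cos(th)])
    d=np.array([.3264,.0422])-h; print("   r",np.hypot(*d).round(4),"open deg",np.degrees(th+np.arctan2(d[1],d[0])).round(1),"backfoot y",bf[0].round(4))
E
```

```text
14 [0.4913 0.2071 0.0273] top front proj [[221.  217.6]] back top [[212.  217.8]] leg open est: pinch pt rel hinge
   r 0.1109 open deg 59.3 backfoot y 0.2285
17 [0.4911 0.2069 0.0284] top front proj [[218.2 217.7]] back top [[209.4 218. ]] leg open est: pinch pt rel hinge
   r 0.1069 open deg 60.9 backfoot y 0.228
20 [0.4909 0.2068 0.0295] top front proj [[215.5 217.8]] back top [[207.  218.2]] leg open est: pinch pt rel hinge
   r 0.1027 open deg 62.7 backfoot y 0.2275
23 [0.4907 0.2066 0.0306] top front proj [[212.9 217.9]] back top [[204.7 218.4]] leg open est: pinch pt rel hinge
   r 0.0986 open deg 64.4 backfoot y 0.2269
26 [0.4906 0.2065 0.0316] top front proj [[210.4 218.1]] back top [[202.6 218.7]] leg open est: pinch pt rel hinge
   r 0.0943 open deg 66.3 backfoot y 0.2262
```

Emit:
play_rows(
  series=[
    {"offset": [0.003, 0, -0.0005], "twist": 0, "gripper": 0.01},
    {"offset": [0.0055, 0, -0.001], "twist": 0, "gripper": 0.01},
    {"offset": [0.0065, 0, -0.001], "twist": 0, "gripper": 0.01},
    {"offset": [0.0065, 0, -0.001], "twist": 0, "gripper": 0.01},
  ],
)

```text
time: 34.08
tcp_pos: [0.4873, 0.3274, -0.0]
tool_rot: [1.714, 1.571, 0.143]
wrist_force: [2.0, 0.4, 3.0]
opening: 0.0133
```

```bash
python3 - <<'E'
from h import *
plan()
s=Cam("side"); s.crop("s32",260,110,90,80,8)
t=Cam("top"); t.crop("t32",185,190,80,60,10)
E
```

```text
t 34.08 tcp [ 0.4873  0.3274 -0.    ] toolx [ 0.  0. -1.] y yaw -0.01 F [2.  0.4 3. ] open 0.0133
```

View pics/s32.png

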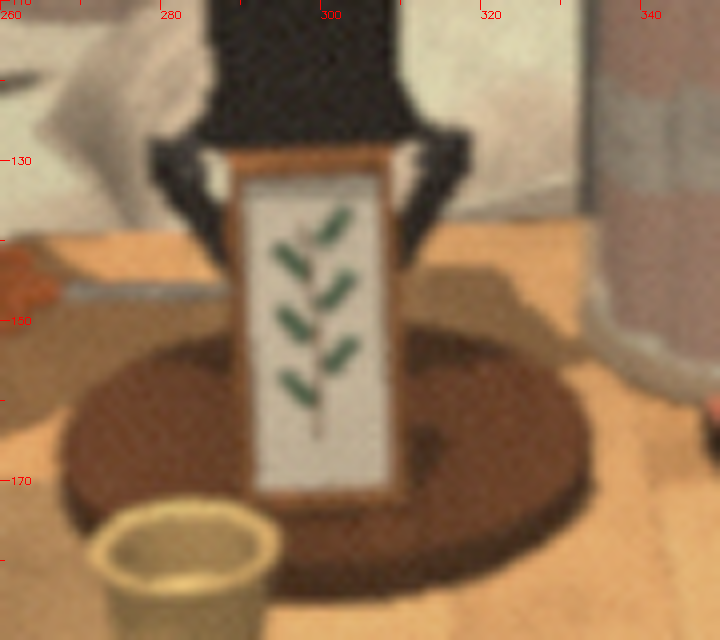

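View pics/t32.png

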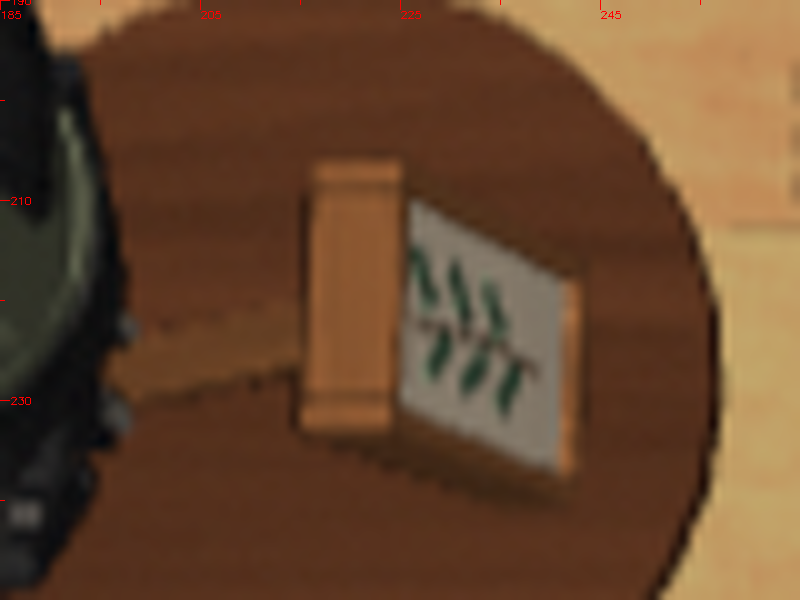

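Emit:
play_rows(
  series=[
    {"offset": [0.0015, 0, 0], "twist": 0, "gripper": 0.01},
    {"offset": [0.0015, 0, 0], "twist": 0, "gripper": 0.03},
    {"offset": [0.0, 0, 0], "twist": 0, "gripper": 0.04},
    {"offset": [0.0, 0, 0], "twist": 0, "gripper": 0.04},
  ],
)

```text
time: 34.67
tcp_pos: [0.4872, 0.3273, 0.0001]
tool_rot: [-1.267, 1.571, -2.839]
wrist_force: [0.3, -0.3, -0.7]
opening: 0.0402
```

```bash
python3 - <<'E'
from h import *
plan()
s=Cam("side"); s.crop("s33",260,110,90,80,8)
t=Cam("top"); t.crop("t33",185,190,80,60,10)
E
```

```text
t 34.67 tcp [4.872e-01 3.273e-01 1.000e-04] toolx [-0. -0. -1.] y yaw -0.02 F [ 0.3 -0.3 -0.7] open 0.0402
```

View pics/s33.png

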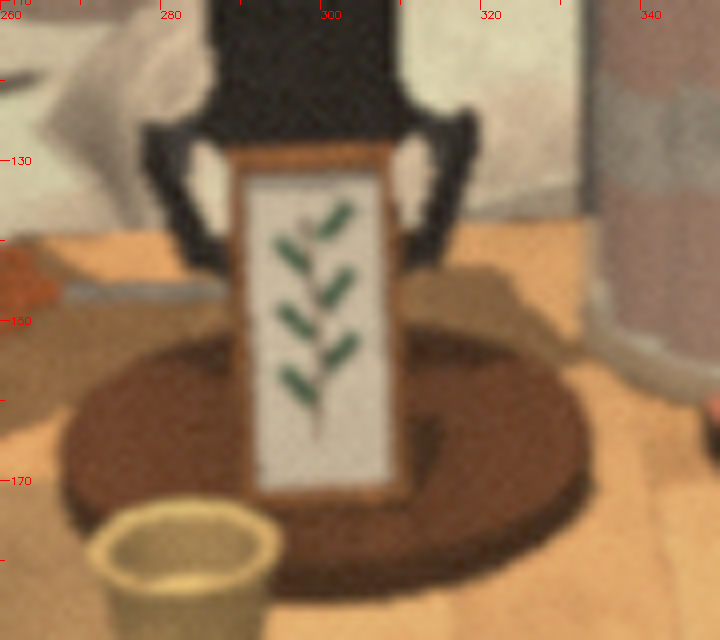

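View pics/t33.png

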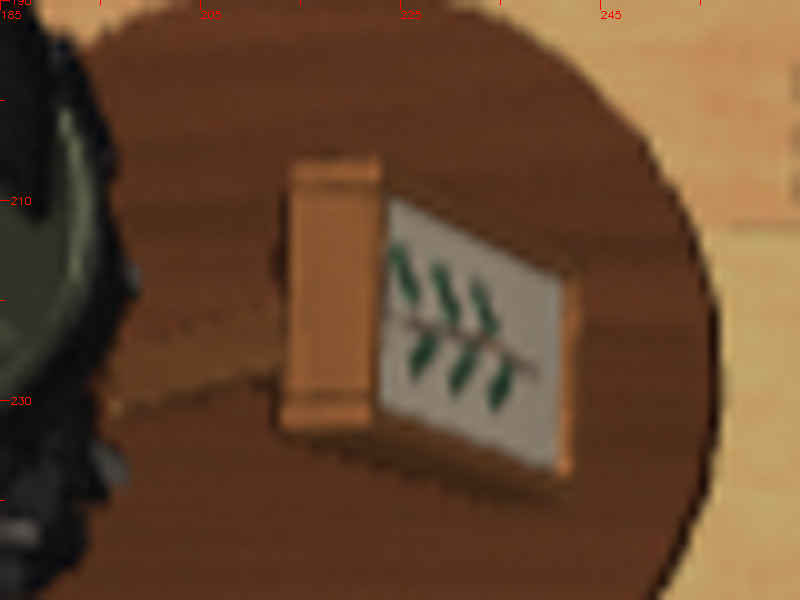

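Emit:
play_rows(
  series=[
    {"offset": [-0.003, 0, -0.004], "twist": 0, "gripper": 0.05},
    {"offset": [-0.02, 0, -0.01], "twist": 0, "gripper": 0.05},
    {"offset": [-0.06, 0, -0.012], "twist": 0, "gripper": 0.05},
    {"offset": [-0.12, 0, -0.012], "twist": 0, "gripper": 0.05},
    {"offset": [-0.18, 0, -0.012], "twist": 0, "gripper": 0.05},
    {"offset": [-0.24, 0, -0.012], "twist": 0, "gripper": 0.05},
  ],
)

```text
time: 35.52
tcp_pos: [0.4869, 0.3394, 0.2435]
tool_rot: [2.367, 1.57, 0.796]
wrist_force: [0.2, 1.7, 0.2]
opening: 0.0503
```

```bash
python3 - <<'E'
from h import *
plan((.45,.0,.26),(.5,-.05,.26))
s=Cam("side"); s.crop("s34",260,110,90,80,8)
t=Cam("top"); t.crop("t34",165,160,110,100,7)
E
```

```text
t 35.52 tcp [0.4869 0.3394 0.2435] toolx [ 0.001  0.001 -1.   ] y yaw -0.01 F [0.2 1.7 0.2] open 0.0503
(0.45, 0.0, 0.26) [-0.0168 -0.0368  0.3394]
(0.5, -0.05, 0.26) [-0.0168  0.0132  0.3894]
```

View pics/s34.png

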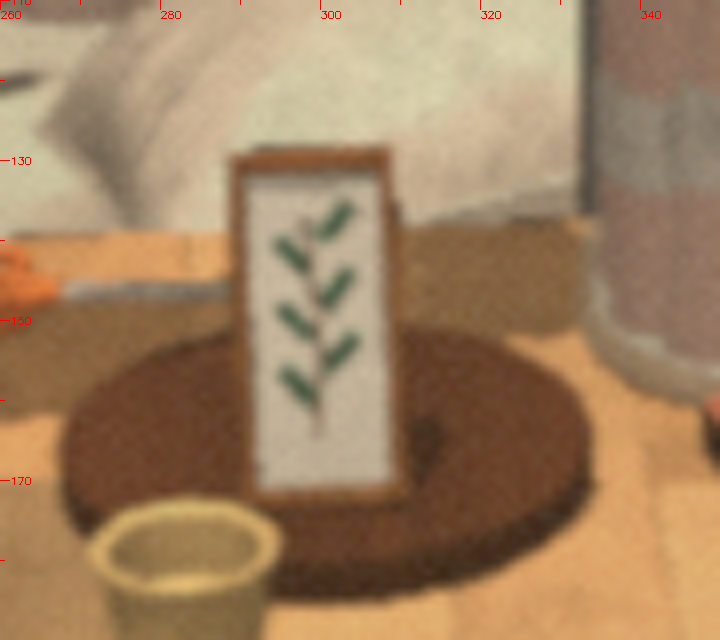

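View pics/t34.png

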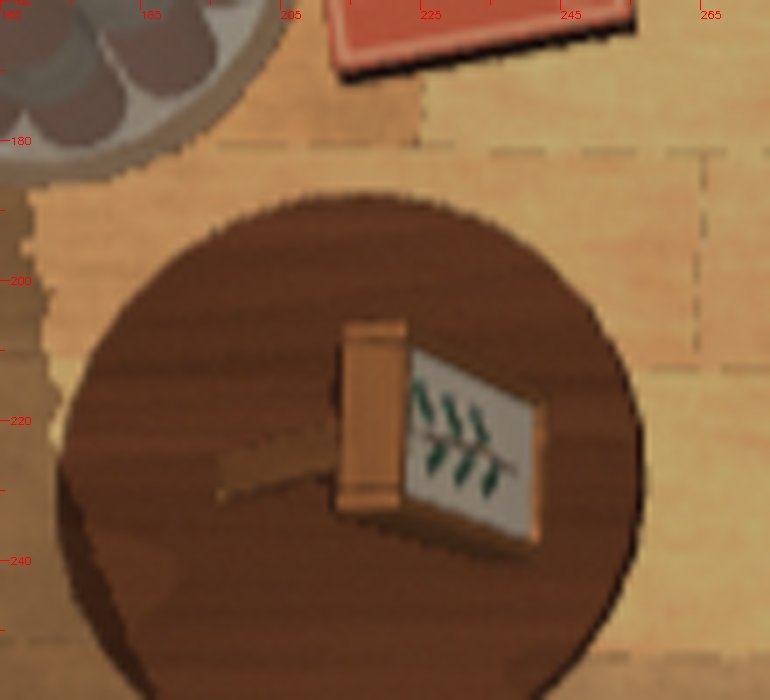

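```bash
python3 - <<'E'
from h import *
t=Cam("top");s=Cam("side")
C=lambda x,y:(165+x/7,160+y/7)
# x down, z -> +Yworld (back, image left); y = z cross x = (+Y)x(-Z) = -X  -> frame +y is toward -X (image down)
M=np.array([[65,-31,0],[65,31,0],[-65,-31,0],[-65,31,0],[-65,-31,22],[-65,31,22]])/1000
U=np.array([C(545,405),C(538,543),C(407,322),C(402,509),C(343,322),C(336,510)])
S=lambda x,y:(260+x/8,110+y/8)
V=np.array([S(408,498),S(250,503),S(391,165),S(231,172),S(388,147),S(235,155)])
# joint fit: yaw, lean, roll, pos
from scipy.optimize import least_squares
def W(p,M):
    R0=np.c_[[0,0,-1],[-1,0,0],[0,1,0]]  # upright
    R=Ro.from_euler('xyz',p[3:6]).as_matrix()@R0
    return M@R.T+p[:3],R
def res(p):
    w,_=W(p,M); return np.r_[(t.proj(w)-U).ravel(),(s.proj(w)-V).ravel()]
r=least_squares(res,[.487,.25,.09,-.2,0,0]); w,R=W(r.x,M)
print("rms",np.sqrt(np.mean(r.fun**2)),"pos",r.x[:3].round(4),"euler deg",np.degrees(r.x[3:]).round(1))
print("z-vert",np.arccos(R[2,2]),"x-vert",np.arccos(R[2,0]))
fe=W(r.x,np.array([[.065,0,.022]]))[0][0]; print("foot edge",fe)
for op in (45,50,55,60):
    a=np.radians(op); tip=W(r.x,np.array([[-.035+.125*np.cos(a),0,.0168+.125*np.sin(a)]]))[0][0]; print(op,tip.round(4),t.proj(tip).round(1))
print("seen tip centre",C(218,478),"plane pt",t.at(C(218,478),.026))
E
```

```text
rms 0.9412496299289175 pos [0.4905 0.223  0.0841] euler deg [-11.1  -0.4   1.3]
z-vert 1.7641111930073525 x-vert 2.94811650607179
foot edge [0.49079722 0.23209153 0.01611051]
45 [0.4889 0.3159 0.0115] [[200.7 228.1]]
50 [0.4887 0.3247 0.018 ] [[196.6 227.7]]
55 [0.4884 0.3329 0.0252] [[192.6 227.3]]
60 [0.4882 0.3404 0.0331] [[188.8 226.8]]
seen tip centre (196.14285714285714, 228.28571428571428) plane pt [0.48589648 0.3237562  0.026     ]
```

Emit:
play_rows(
  series=[
    {"offset": [0, 0.002, 0.05], "twist": 0, "gripper": 0.0},
    {"offset": [0, 0.002, 0.1], "twist": 0, "gripper": 0.0},
    {"offset": [0.05, 0.002, 0.101], "twist": 0, "gripper": 0.0},
    {"offset": [0.09, 0.002, 0.101], "twist": 0, "gripper": 0.0},
    {"offset": [0.1, 0.002, 0.101], "twist": 0, "gripper": 0.0},
    {"offset": [0.1, 0.002, 0.101], "twist": 0, "gripper": 0.0},
  ],
)

```text
time: 36.48
tcp_pos: [0.4892, 0.2383, 0.1402]
tool_rot: [-0.751, 1.57, -2.322]
wrist_force: [0.0, 0.6, 0.8]
opening: -0.0003
```

```bash
python3 - <<'E'
from h import *
plan()
s=Cam("side"); s.crop("s35",250,90,100,90,7)
t=Cam("top"); t.crop("t35",165,160,110,100,7)
E
```

```text
t 36.48 tcp [0.4892 0.2383 0.1402] toolx [-0.001 -0.001 -1.   ] y yaw -0.02 F [0.  0.6 0.8] open -0.0003
```

View pics/s35.png

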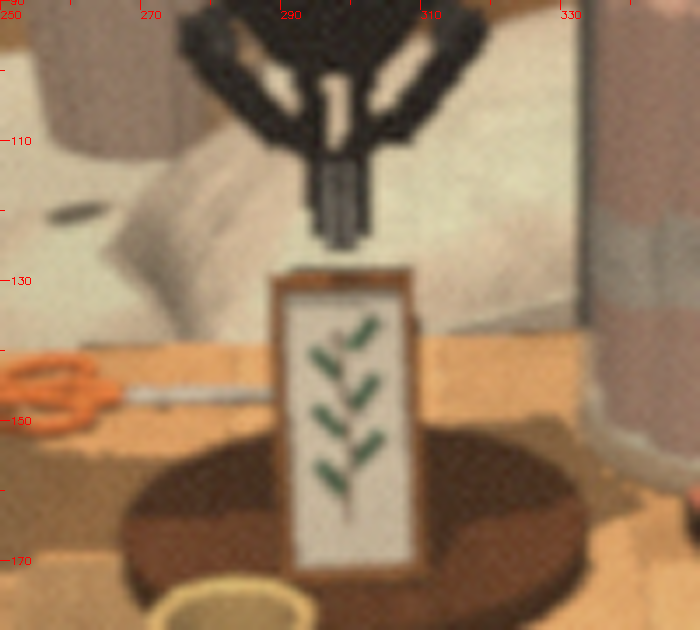

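View pics/t35.png

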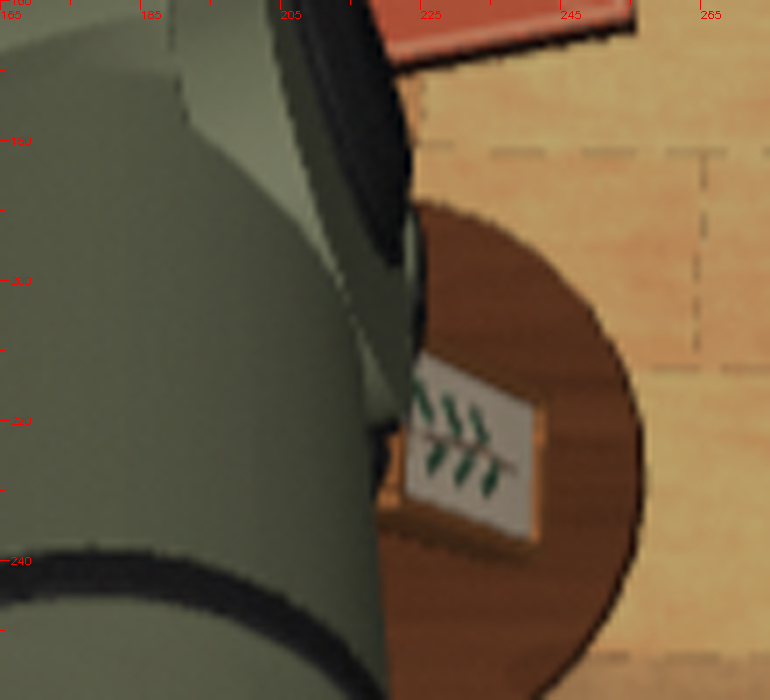

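Emit:
play_rows(
  series=[
    {"offset": [0.005, 0, 0], "twist": 0, "gripper": 0.0},
    {"offset": [0.007, 0, 0], "twist": 0, "gripper": 0.0},
    {"offset": [0.007, 0, 0], "twist": 0, "gripper": 0.0},
  ],
)

```text
time: 36.95
tcp_pos: [0.4892, 0.2383, 0.1331]
tool_rot: [-1.258, 1.571, -2.829]
wrist_force: [0.2, -0.2, -0.1]
opening: 0.0001
```

Emit:
play_rows(
  series=[
    {"offset": [0.0025, 0, 0], "twist": 0, "gripper": 0.0},
    {"offset": [0.0025, 0, 0], "twist": 0, "gripper": 0.0},
  ],
)

```text
time: 37.2
tcp_pos: [0.4892, 0.2382, 0.1304]
tool_rot: [-0.892, 1.57, -2.463]
wrist_force: [0.2, -0.1, 0.4]
opening: 0.0001
```

Emit:
play_rows(
  series=[
    {"offset": [0.002, 0, 0], "twist": 0, "gripper": 0.0},
    {"offset": [0.002, 0, 0], "twist": 0, "gripper": 0.0},
  ],
)

```text
time: 37.45
tcp_pos: [0.4892, 0.2383, 0.1284]
tool_rot: [-0.783, 1.571, -2.354]
wrist_force: [0.2, -0.9, 0.3]
opening: 0.0001
```

```bash
python3 - <<'E'
from h import *
plan()
s=Cam("side"); s.crop("s36",270,100,60,60,10)
E
```

```text
t 37.45 tcp [0.4892 0.2383 0.1284] toolx [-0. -0. -1.] y yaw -0.02 F [ 0.2 -0.9  0.3] open 0.0001
```

View pics/s36.png

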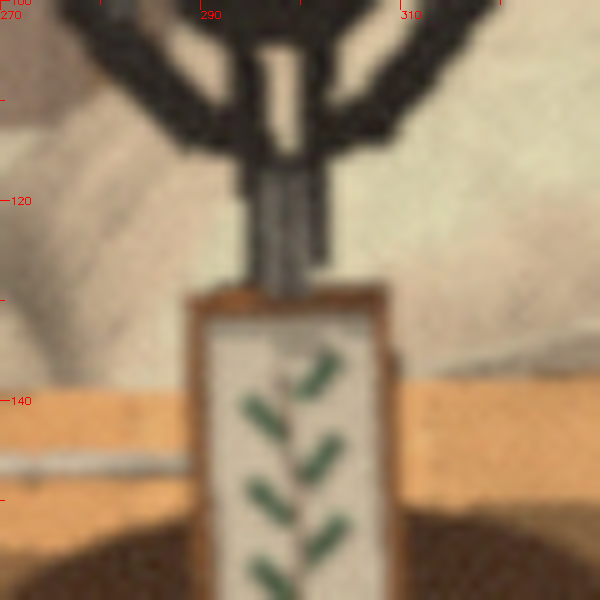

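Emit:
play_rows(
  series=[
    {"offset": [0.0015, 0, 0], "twist": 0, "gripper": 0.0},
    {"offset": [0.0015, 0, 0], "twist": 0, "gripper": 0.0},
  ],
)

```text
time: 37.75
tcp_pos: [0.4899, 0.2384, 0.1277]
tool_rot: [2.097, 1.569, 0.526]
wrist_force: [-1.8, -0.8, 12.2]
opening: 0.0
```

Emit:
play_rows(
  series=[
    {"offset": [0.0, 0, -0.004], "twist": 0, "gripper": 0.0},
    {"offset": [0.0003, 0, -0.008], "twist": 0, "gripper": 0.0},
    {"offset": [0.0006, 0, -0.012], "twist": 0, "gripper": 0.0},
    {"offset": [0.0006, 0, -0.012], "twist": 0, "gripper": 0.0},
  ],
)

```text
time: 38.25
tcp_pos: [0.4895, 0.2505, 0.1267]
tool_rot: [2.025, 1.57, 0.454]
wrist_force: [-0.1, 0.1, 5.1]
opening: -0.0002
```

```bash
python3 - <<'E'
from h import *
plan()
s=Cam("side"); s.crop("s37",250,90,100,90,7)
t=Cam("top"); t.crop("t37",165,160,110,100,7)
E
```

```text
t 38.25 tcp [0.4895 0.2505 0.1267] toolx [ 0.001  0.    -1.   ] y yaw -0.01 F [-0.1  0.1  5.1] open -0.0002
```

View pics/s37.png

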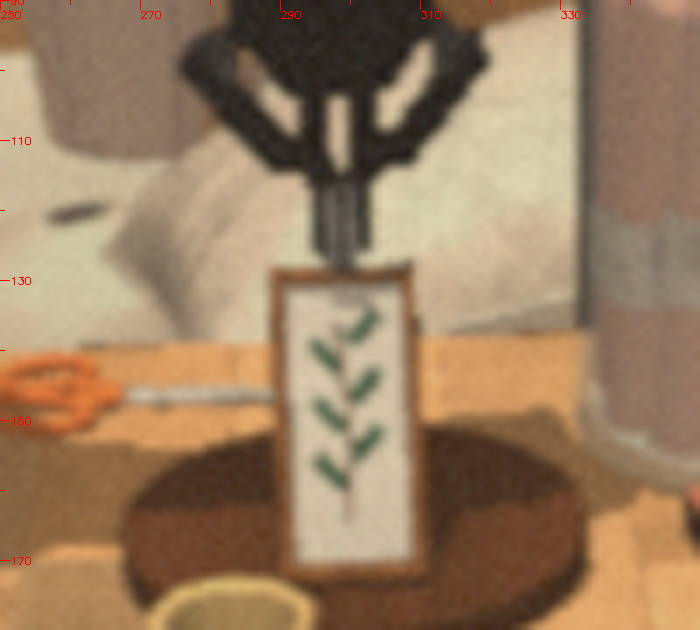

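View pics/t37.png

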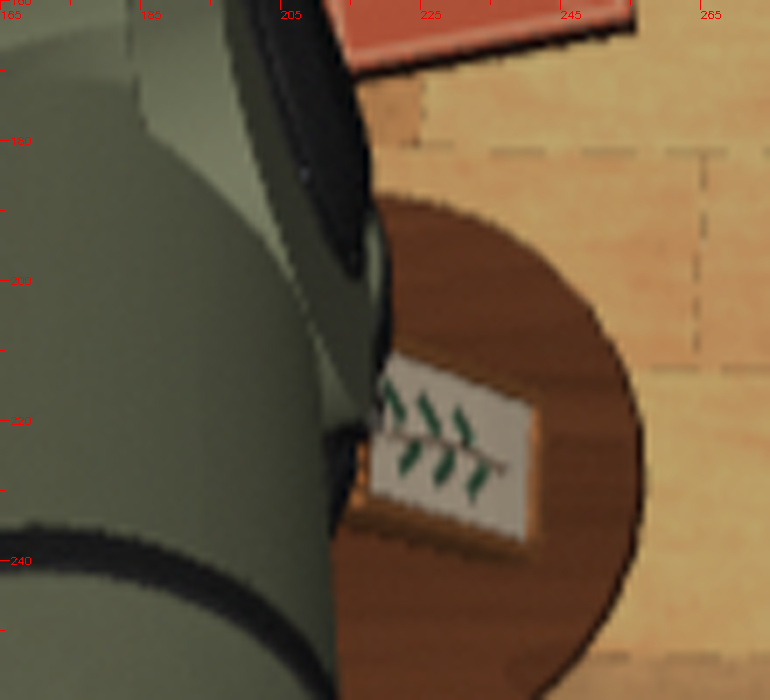

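Emit:
play_rows(
  series=[
    {"offset": [0.0006, 0, -0.003], "twist": 0, "gripper": 0.0},
    {"offset": [0.0012, 0, -0.006], "twist": 0, "gripper": 0.0},
    {"offset": [0.0015, 0, -0.008], "twist": 0, "gripper": 0.0},
    {"offset": [0.0015, 0, -0.008], "twist": 0, "gripper": 0.0},
  ],
)

```text
time: 38.85
tcp_pos: [0.4904, 0.2562, 0.1258]
tool_rot: [0.725, 1.569, -0.848]
wrist_force: [-0.5, -13.0, 18.9]
opening: 0.0001
```

```bash
python3 - <<'E'
from h import *
plan()
t=Cam("top"); t.crop("t38",165,160,110,100,7)
s=Cam("side"); s.crop("s38",250,90,100,90,7)
E
```

```text
t 38.85 tcp [0.4904 0.2562 0.1258] toolx [ 0.001 -0.002 -1.   ] y yaw -0.12 F [ -0.5 -13.   18.9] open 0.0001
```

View pics/t38.png

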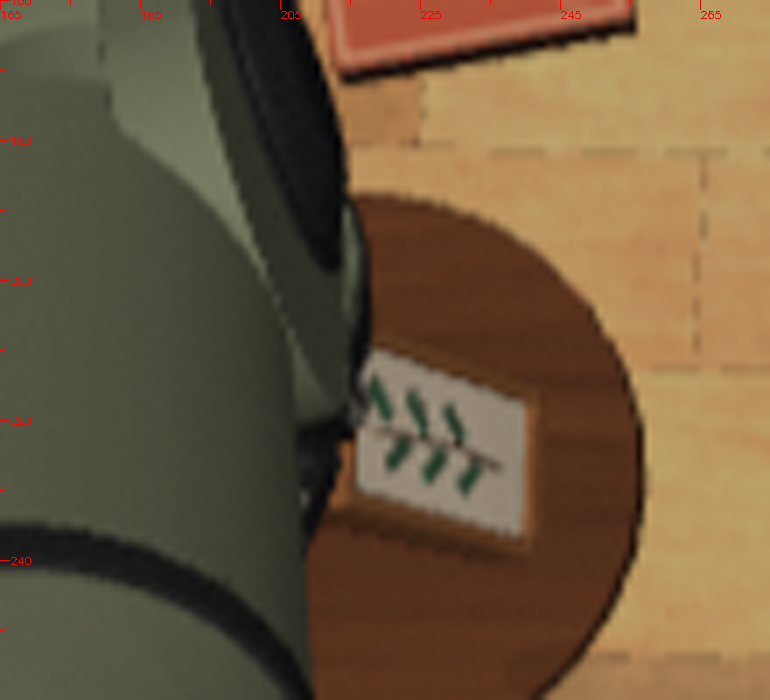

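Emit:
play_rows(
  series=[
    {"offset": [-0.001, 0, 0.001], "twist": 0, "gripper": 0.0},
    {"offset": [-0.004, 0, 0.001], "twist": 0, "gripper": 0.0},
    {"offset": [-0.03, 0, 0.001], "twist": 0, "gripper": 0.0},
    {"offset": [-0.08, 0, 0.0], "twist": 0, "gripper": 0.0},
    {"offset": [-0.13, 0, 0.0], "twist": 0, "gripper": 0.0},
    {"offset": [-0.13, 0, 0.06], "twist": 0, "gripper": 0.0},
    {"offset": [-0.13, 0, 0.12], "twist": 0, "gripper": 0.0},
    {"offset": [-0.13, 0, 0.18], "twist": 0, "gripper": 0.0},
    {"offset": [-0.13, 0, 0.22], "twist": 0, "gripper": 0.0},
    {"offset": [-0.13, 0, 0.22], "twist": 0, "gripper": 0.0},
  ],
)

```text
time: 40.2
tcp_pos: [0.4891, 0.0357, 0.2552]
tool_rot: [1.285, 1.57, -0.29]
wrist_force: [-0.3, 1.0, -0.0]
opening: -0.0001
```

```bash
python3 - <<'E'
from h import *
plan()
s=Cam("side"); s.crop("s39",260,110,90,80,8); cv2.imwrite("pics/s39f.png",s.img)
t=Cam("top"); t.crop("t39",165,160,110,100,7); cv2.imwrite("pics/t39f.png",t.img)
E
```

```text
t 40.2 tcp [0.4891 0.0357 0.2552] toolx [ 0. -0. -1.] y yaw -0.26 F [-0.3  1.  -0. ] open -0.0001
```

View pics/s39f.png

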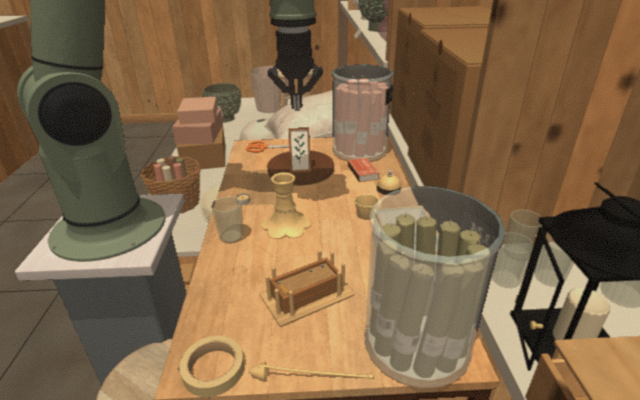

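View pics/t39f.png

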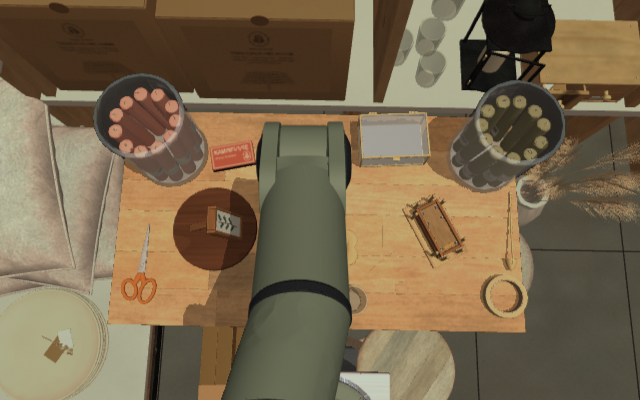

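View pics/t39.png

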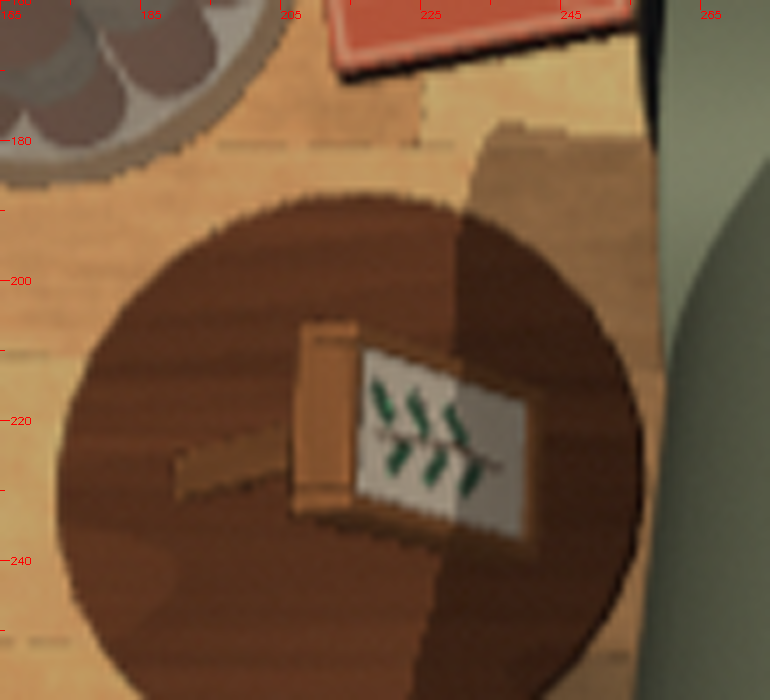

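View pics/s39.png

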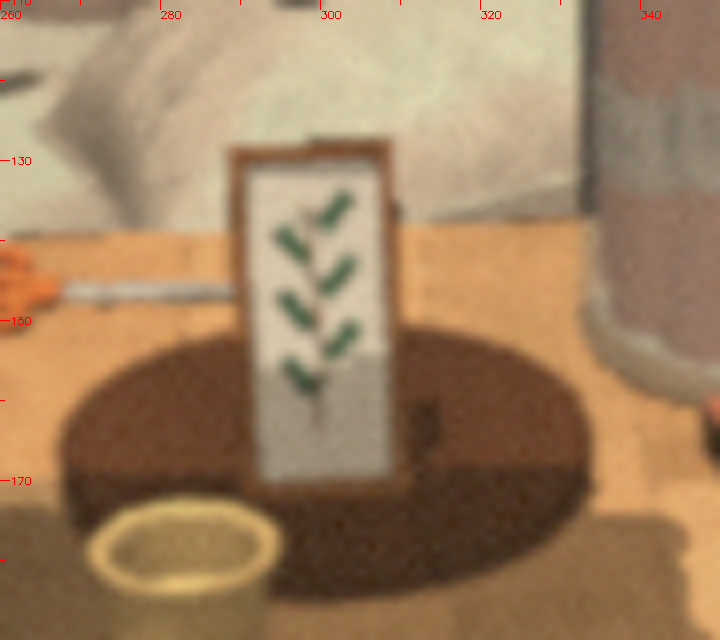

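```bash
python3 - <<'E'
from h import *
t=Cam("top");s=Cam("side")
C=lambda x,y:(165+x/7,160+y/7); S=lambda x,y:(260+x/8,110+y/8)
M=np.array([[65,-31,0],[65,31,0],[-65,-31,0],[-65,31,0],[-65,-31,22],[-65,31,22]])/1000
U=np.array([C(540,393),C(532,548),C(363,325),C(352,512),C(303,324),C(293,514)])
V=np.array([S(408,487),S(252,492),S(391,157),S(231,163),S(388,140),S(235,149)])
from scipy.optimize import least_squares
R0=np.c_[[0,0,-1],[-1,0,0],[0,1,0]]
def W(p,M):
    R=Ro.from_euler('xyz',p[3:6]).as_matrix()@R0; return M@R.T+p[:3],R
r=least_squares(lambda p:np.r_[(t.proj(W(p,M)[0])-U).ravel(),(s.proj(W(p,M)[0])-V).ravel()],[.487,.25,.09,-.2,0,0])
w,R=W(r.x,M); print(np.sqrt(np.mean(r.fun**2)),r.x[:3],np.degrees(r.x[3:]),"z-vert",np.arccos(R[2,2]))
fe=W(r.x,np.array([[.065,0,.022]]))[0][0]
tip=t.at(C(180,475),.025); print(fe,tip,"d",np.hypot(*(tip-fe)[:2]),"tip-riser",np.hypot(tip[0]-.487,tip[1]-.2785))
s.crop("s40",250,235,110,85,7); cv2.imwrite
E
```

```text
0.8586665303998919 [0.49041052 0.2313763  0.08451989] [-17.19299774  -1.42824165   0.12551426] z-vert 1.8707746189157655
[0.49211637 0.23318352 0.01594275] [0.48685848 0.33760205 0.025     ] d 0.10455082010571032 tip-riser 0.05910221900138777
```

View pics/s40.png

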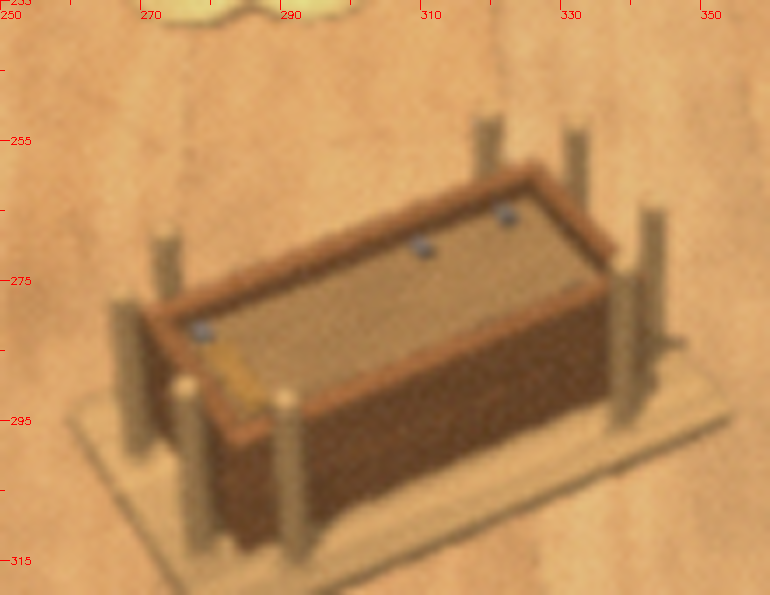

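```bash
python3 - <<'E'
from rig import env
print(env.close_job())
E
```

```text
the job is handed in; nothing more can be done
None
```

I've handed the job in: the easel frame stands on the riser, leaning back on its open leg, and the top frame is back on the bottom one. The clock read about 40 s of the 72 s allowed, and no verdict was reported.

**What I did**
- I moved the top frame to the table and the easel frame to the riser, then put the top frame back between the dowels.
- The gripper only points down, so I pinched the easel leg and let the frame hang from it. I pushed the foot against the riser's rim to bring the frame upright, then set it on the riser.
- The leg was only about 50° open after the first release. I pressed the top edge down and back until the push met firm resistance, which I took as the leg's stop.

**Last checks, from the pictures**
- **Easel frame:** it leans back about 17°, and the foot edge and leg tip are about 105 mm apart, against 107 mm for a fully open leg. Both points are well inside the riser.
- **Top frame:** it looks flat and square on the bottom frame, judged by eye only.
- **Candlestick and cup:** they looked unmoved in the side view. The top view of them was hidden by the arm, and I did not measure them.
- **Gripper:** it was well clear of everything.

**What disagreed**
- The picture fit put the foot edge at about z = 16 mm, but the riser top is at 22 mm. I put this down to fit error (just under 1 pixel), because the frame stood steadily on the riser.
- The fingertips showed about 30 mm behind the reported TCP rather than 11 mm ahead of it, so I set heights by the pictures and contact forces.

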